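Seat a cover shell in the inspection nest and wedge its edge up

TASK

Seat the light-blue cover shell flat and square in the pocket of the aluminium inspection nest, its pry notch facing the nest's long bare sill, and let go of it. Then take the orange wedge, slide it flat along the sill, nose first, through the notch until the shell's notched edge has just lifted off the nest floor, by about 4 mm, the opposite edge still resting on the floor, and finish holding: stop there with the wedge still gripped and the gripper clear of the shell. Leave everything else on the desk where it is.

Things in the scene. Friction and masses are not known exactly. Their poses are not given: they have to be found in the camera images.
- shell: light-blue cover shell, a box open underneath: 110 (x) by 52 (y) mm, 42 mm tall, walls 4 mm, 0.2 to 0.45 kg. Origin: centre of its underside, z up. Top: black vent slots towards its +x end, a white dot towards -x. Its -x end wall has the pry notch: an opening at the bottom edge, 36 mm wide, 8 mm high, white line over it; behind it the shell is hollow.
- shell_near (a point): middle of the shell's bottom edge at the notched end (-55 mm along the shell's x, at underside height); its height over the nest floor is the lift
- shell_far (a point): middle of the shell's bottom edge at the opposite end (+55 mm along the shell's x)
- nest: fixed aluminium plate 265 x 90 mm, 10 mm thick, on the desk. Origin: underside, below the pocket's centre; +x points from the sill into the pocket, the way the wedge is pushed. The plate runs from x -190 to +75 mm. Pocket floor and sill are one level surface; the bare sill is x -190 to -66 mm, with two thin yellow lines 36 mm apart as a lane.
- nest_floor (a point): centre of the pocket's floor, on the plate's top (10 mm above the desk), axes as the nest's. Pocket 115 mm (x) by 57 mm (y): 2.5 mm of play round the shell, whose x then points along the nest's x. Walls 10 mm high, from 5 mm up sloped outwards as a lead-in. The sill end (-x) has only two dark corner stops 9 mm high, 45 mm apart, at x -65.5 to -57.5 mm.
- wedge: orange wedge, 110 (x) by 24 (y) mm, 0.12 kg; origin at the underside's centre, z up. Nose at +x (+55 mm), 4 mm thick; the top rises 1 in 4 to 20 mm over 64 mm; behind is a block 20 mm high with an upright grip (40 mm in x, 18 in y, 20 to 62 mm high). On the sill the ramp meets the notch's top edge with the nose 16 mm past the shell's end face; each further 4 mm lifts it 1 mm.
- wedge_nose (a point): bottom of the wedge's nose, mid-width (+55 mm along the wedge's x)
- wedge_grip (a point): middle of the upright grip, 45 mm above the wedge's underside and -32 mm along its x
- spare_wedge: grey wedge of the same shape as the orange one, a bystander: leave it alone; origin at the centre of its underside
- mug: white mug, a bystander: leave it alone; origin at the centre of its underside
- tape: roll of brown tape, 90 mm across, a bystander: leave it alone; origin at the centre of its underside
- mouse: black computer mouse, a bystander: leave it alone; origin at the centre of its underside
- driver: screwdriver, a bystander: leave it alone; origin at the centre of its underside
- pin_tin: flat steel tin, 60 x 90 x 22 mm, a bystander: leave it alone; origin at the centre of its underside
- marker_ink: small blue bottle with a white cap, 75 mm tall, a bystander: leave it alone; origin at the centre of its underside
There are look-alikes about, which are no part of the job. Of the things that look like the wedge, the middle-sized one is meant. Several things look just like the shell: the one meant starts nearest to the robot's base.

How it is judged:
By the outcome, as a careful person would: the job done as asked, in the order asked, and still so for the second after the job is handed in, while the arm keeps its last pose, push and grip.
It also fails if it takes over 61 s, if anything falls off the work surface, if the arm or the gripper's body presses on something with over 40 N, if the wrist force passes 120 N, or if a joint passes its speed limit or range.

ROBOT

A 6-joint arm with a two-finger parallel gripper is mounted at the origin on the work surface. World frame = base frame: x ahead of the robot, y to its left, z up, the work surface at z = 0. Lengths are in m, angles in rad, forces in N, time in s.
With the tool pointing down it reaches from about 0.35 to 0.775 m from the base axis. Payload 7.3 kg.
Tool frame: the origin (TCP) lies midway between the tips of the shut fingers; the grasp point (between the pads) lies 19 mm behind it; x points along the fingers, z is the direction in which the jaws open and shut, and the axes are right-handed (so a half turn about x gives the same grasp; the last joint's range is limited). The gripper opens to 92 mm and grips with 3 to 60 N. Pads are 19 mm wide; open, the fingers measure 130 mm over their backs; the gripper's body (75 mm by 190 mm) begins 47 mm behind the grasp point.
Start: joints at [1.039, 0.342, 1.524, -0, 1.275, -0.146], TCP at [0.198, 0.486, 0.227] pointing down, gripper open.
Joint ranges: [-2.53, 2.53], [-0.77, 2.02], [0.04, 2.7], [-1, 4.14], [0.28, 2.66], [-3.11, 3.11]. Speed limits (rad/s): [2.57, 2.57, 3.14, 3.14, 3.14, 3.14].

INTERFACE

Orientations are given as [roll, pitch, yaw] about the fixed x, y, z axes, in that order (R = Rz(yaw) Ry(pitch) Rx(roll)).
In Python, from cell import observe, cams, robot gives the robot as it stands.
- The arm moves only by the tool jog_arm, never from a script. Its argument "plan" is one flat list of numbers, 7 for each row, row after row: the turn, a rotation vector about the tool's x, y, z in degrees, then the shift along the tool's x, y, z in cm, then the opening, from -1 (shut) to 1 (fully open). In form: [ax, ay, az, x, y, z, jaw, ax, ay, az, x, y, z, jaw, ...]. A call has 1 to 10 rows; each row is the pose to reach, as a shift and turn from the pose commanded when the call began, along the tool's axes at that moment; what a row does not reach only later rows make up. A row lasts 1/10 s, in which the tool goes at most 50 mm and 8.59 degrees, less where a joint would pass 70% of its speed; a pose out of reach is approached as far as the arm can. A call with a gripper value outside its range is refused whole. The fingers move at their own pace and stop on an object; "newtons" is the grip in N (left out, the last holds). Time passes only in rows, so rows that repeat a pose let the fingers close. It gives the time, the measured TCP pose, the force and the opening at its end, in the units of the state.
- observe(): the state, without advancing time (a new reading comes with each control period).
- cams.read_camera(name): name is "scene" or "top" or "wrist"; returns a dict with "image" (384x512x3 uint8, red, green, blue), "fov_y" (degrees; the focal length in pixels is half the picture's height over the tangent of half this angle, whatever the lens; pixels are square), "cx", "cy" (the principal point, pixels), "T" (4x4, takes a point from camera to world coordinates). Camera axes: x right, y down, z forward; pixel columns grow to the right and rows downward; lengths in m; the calibration is good to about 2 mm. A picture is of the moment at which its call begins. There is no depth.
- robot.hand_in(): hands the job in, once; it reports no verdict.
The state is a dict: "time": time; "qpos": joint angles; "qvel": joint speeds; "joint_efforts": joint torques, N m; "tool_pos": TCP position; "tool_rot": TCP orientation; "contact_force": force on the tool from outside, world axes, zero at the start; "torque": the same for the moment, N m; "opening": finger opening in m.
Only numpy, scipy, OpenCV 4.12 (cv2) and the standard library are available. Lean on these libraries where they do the work, as an engineer would, in place of code of your own. Each camera call takes 0.05 s, during which the arm holds its last target.

## Working session

There is one attempt and no reset: what is moved stays moved. The work goes in short steps, Python scripts to look and compute and a tool call to move; the robot and the scene stay as the last step left them, time stands still between calls to the robot, and variables do not carry over. Pictures are saved under pics/ and viewed, and the job is handed in when it is done.

Besides the shell and the picture viewer there is one more tool, called after "Request:" by a JSON object that holds its "api" and its "payload". jog_arm: Moves the arm, as the interface text tells. Its arguments: {"type":"object","properties":{"plan":{"type":"array"},"newtons":{"type":"number"}},"required":["plan"]}

```bash
ls; mkdir -p pics
python3 - <<'E'
from cell import observe,cams,robot
import cv2,numpy as np
o=observe();print({k:np.round(v,4).tolist() if not isinstance(v,dict) else v for k,v in o.items()})
for n in ["scene","top","wrist"]:
    c=cams.read_camera(n);cv2.imwrite(f"pics/{n}0.png",c["image"][:,:,::-1])
    np.savez(f"pics/{n}0.npz",T=c["T"],f=c["fov_y"],cx=c["cx"],cy=c["cy"])
    print(n,c["fov_y"],c["cx"],c["cy"],np.round(c["T"],4).tolist())
E
```

```text
pics
{'time': 0.0, 'qpos': [1.039, 0.3427, 1.525, -0.0, 1.2754, -0.146], 'qvel': [0.0011, 0.0007, -0.0006, -0.0, -0.0003, -0.0], 'joint_efforts': [-0.0004, -43.1211, -24.4236, 0.0718, 0.0553, -0.0001], 'tool_pos': [0.1973, 0.4861, 0.2261], 'tool_rot': [3.0018, 1.5693, -2.0964], 'contact_force': [-0.252, -0.2102, -0.0266], 'torque': [-0.0042, 0.0218, 0.0091], 'opening': 0.0917}
scene 50.825918303241245 251.63843955647295 194.07122538583462 [[0.5124, 0.6482, -0.5633, 1.1041], [0.8588, -0.3902, 0.3321, -0.3868], [-0.0046, -0.6539, -0.7566, 0.8859], [0.0, 0.0, 0.0, 1.0]]
top 46.51128588679416 256.5255266087599 184.15896881955226 [[0.0129, -0.9823, 0.1868, 0.2754], [-0.9999, -0.0135, -0.0023, -0.0125], [0.0048, -0.1868, -0.9824, 1.2665], [0.0, 0.0, 0.0, 1.0]]
wrist 64.35484780127271 253.5478041883817 192.7295219926953 [[0.3764, 0.8872, 0.2667, 0.1253], [0.9264, -0.36, -0.11, 0.516], [-0.0015, 0.2885, -0.9575, 0.3839], [0.0, 0.0, 0.0, 1.0]]
```

View pics/scene0.png

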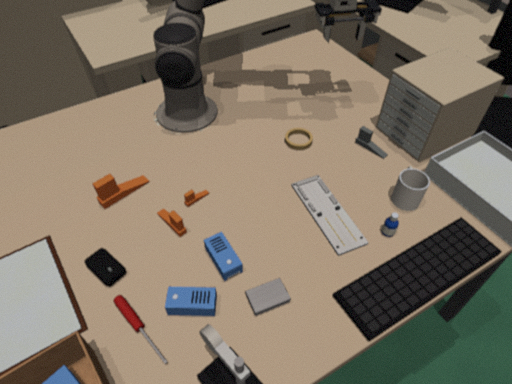

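View pics/top0.png

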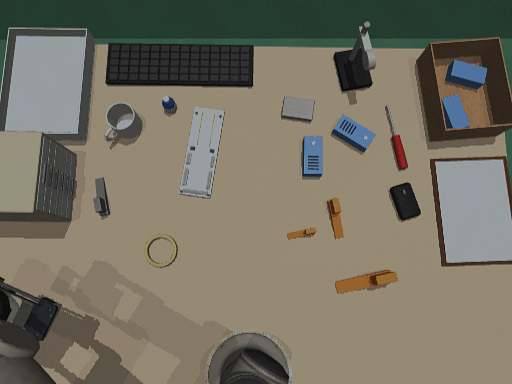

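View pics/wrist0.png

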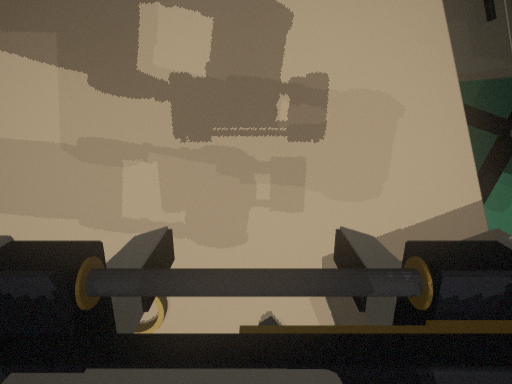

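The top view shows the nest at (203,152), the near shell at (313,155), and the orange wedges: small at (302,233), middle at (336,218), large at (367,281). I'll enlarge crops to measure them.

```bash
cat > h.py <<'E'
import numpy as np,cv2
def load(n): return cv2.imread(f"pics/{n}.png"),np.load(f"pics/{n}.npz")
def snap(n,tag):
    from cell import cams
    c=cams.read_camera(n);cv2.imwrite(f"pics/{tag}.png",c["image"][:,:,::-1])
    np.savez(f"pics/{tag}.npz",T=c["T"],f=c["fov_y"],cx=c["cx"],cy=c["cy"])
def crop(tag,out,x0,y0,x1,y1,s):
    im=cv2.imread(f"pics/{tag}.png")[y0:y1,x0:x1]
    im=cv2.resize(im,None,fx=s,fy=s,interpolation=cv2.INTER_CUBIC)
    for x in range((x0//10+1)*10,x1,10): 
        cv2.line(im,(int((x-x0+.5)*s),0),(int((x-x0+.5)*s),6),(0,0,255),1); 
        cv2.putText(im,str(x),(int((x-x0+.5)*s)-10,16),0,.35,(0,0,255),1)
    for y in range((y0//10+1)*10,y1,10):
        cv2.line(im,(0,int((y-y0+.5)*s)),(6,int((y-y0+.5)*s)),(0,0,255),1); cv2.putText(im,str(y),(8,int((y-y0+.5)*s)+4),0,.35,(0,0,255),1)
    cv2.imwrite(f"pics/{out}.png",im)
def px2w(tag,pts,z):
    d=np.load(f"pics/{tag}.npz");T=d["T"];f=192/np.tan(np.radians(d["f"])/2)
    o=[]
    for u,v in pts:
        r=T[:3,:3]@[(u-d["cx"])/f,(v-d["cy"])/f,1];t=(z-T[2,3])/r[2];o.append(T[:3,3]+t*r)
    return np.array(o)
def w2px(tag,P):
    d=np.load(f"pics/{tag}.npz");T=d["T"];f=192/np.tan(np.radians(d["f"])/2)
    q=(np.atleast_2d(P)-T[:3,3])@T[:3,:3]
    return np.c_[f*q[:,0]/q[:,2]+d["cx"],f*q[:,1]/q[:,2]+d["cy"]]
E
python3 -c "
from h import *
crop('top0','c1',280,110,380,185,8)
crop('top0','c2',170,100,240,205,7)
crop('top0','c3',280,190,360,250,9)"
```

```text
(no output)
```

View pics/c1.png

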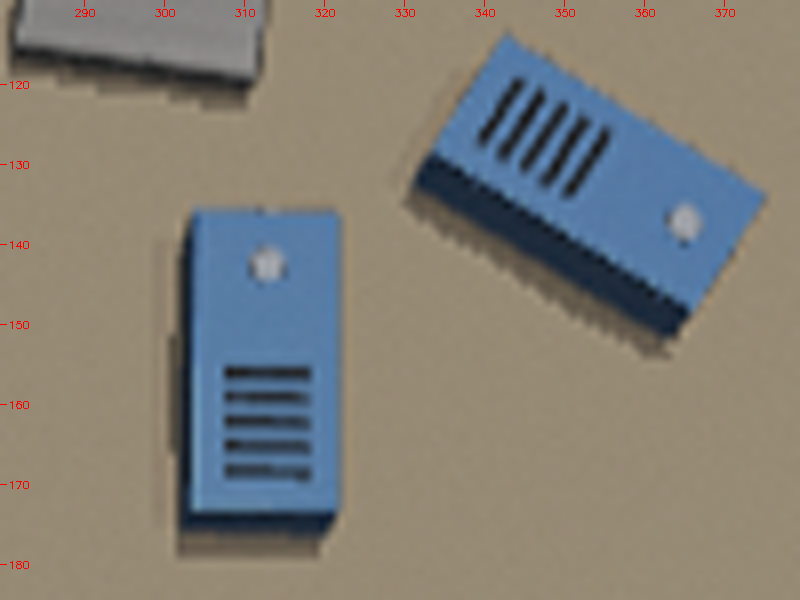

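View pics/c2.png

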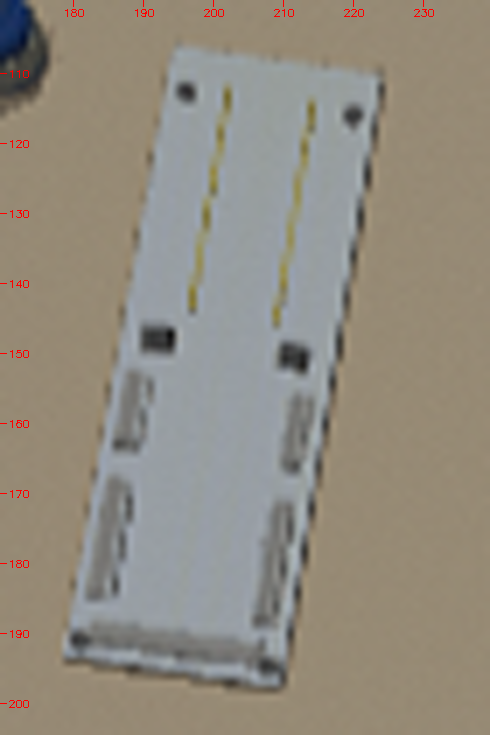

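View pics/c3.png

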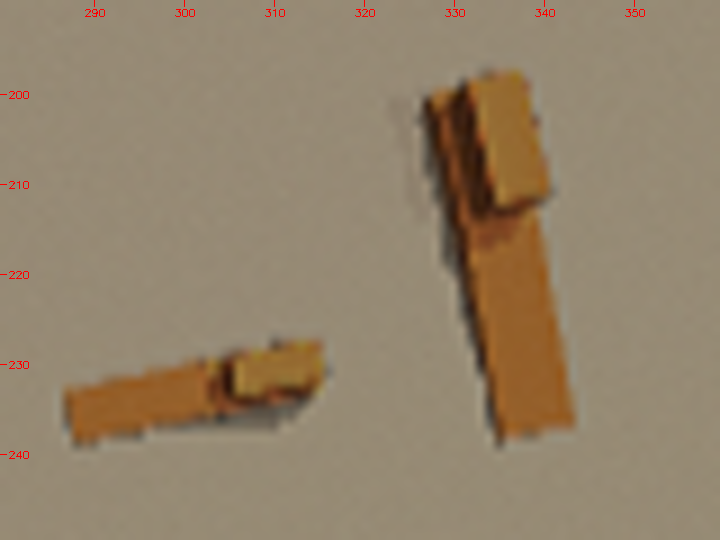

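```bash
cat > fit.py <<'E'
from h import *
from scipy.optimize import least_squares
def fit(tag,model,pix,g):
    model=np.array(model,float);pix=np.array(pix,float)
    def W(p):
        c,s=np.cos(p[2]),np.sin(p[2]);return np.c_[p[0]+c*model[:,0]-s*model[:,1],p[1]+s*model[:,0]+c*model[:,1],model[:,2]]
    r=least_squares(lambda p:(w2px(tag,W(p))-pix).ravel(),g)
    return r.x,np.round(r.fun,1)
def un(pts,s,x0,y0): return [(a/s+x0-.5,b/s+y0-.5) for a,b in pts]
E
python3 - <<'E'
from fit import *
n=un([(176,45),(383,72),(286,687),(66,657)],7,170,100)
# nest +x toward robot (world -x): yaw ~ pi ; nest +y -> image: world -y = right
print(fit('top0',[(-.19,-.045,.01),(-.19,.045,.01),(.075,.045,.01),(.075,-.045,.01)],n,[.5,.1,3.1]))
st=un([(158,339),(293,357)],7,170,100)
print(px2w('top0',st,.019))
s=un([(192,211),(340,212),(340,512),(190,512)],8,280,110)
print(fit('top0',[(-.055,-.026,.042),(-.055,.026,.042),(.055,.026,.042),(.055,-.026,.042)],s,[.4,-.1,3.1]))
w=un([(467,80),(522,70),(549,195),(494,213),(502,437),(575,428)],9,280,190)
print(fit('top0',[(-.052,-.009,.062),(-.052,.009,.062),(-.012,.009,.062),(-.012,-.009,.062),(.055,-.012,.004),(.055,.012,.004)],w,[.35,-.1,3.2]))
crop('scene0','c4',285,170,375,258,8)
crop('scene0','c5',150,180,250,285,7)
E
```

```text
(array([0.55350961, 0.15080332, 3.01521159]), array([-0.3, -0.1,  0.2,  0.1, -0.1,  0. ,  0.1, -0.1]))
[[0.61642664 0.17183985 0.019     ]
 [0.60955685 0.11599746 0.019     ]]
(array([ 0.59559019, -0.17305319,  3.13193119]), array([ 0. , -0.2, -0.2,  0.1, -0. ,  0.3,  0.2, -0.1]))
(array([ 0.4187717 , -0.23897717,  3.35098326]), array([-0.3, -0. , -0. , -0.2,  0.4,  0.2,  0. , -0.5, -0.1,  0.6,  0.1,
       -0.1]))
```

View pics/c4.png

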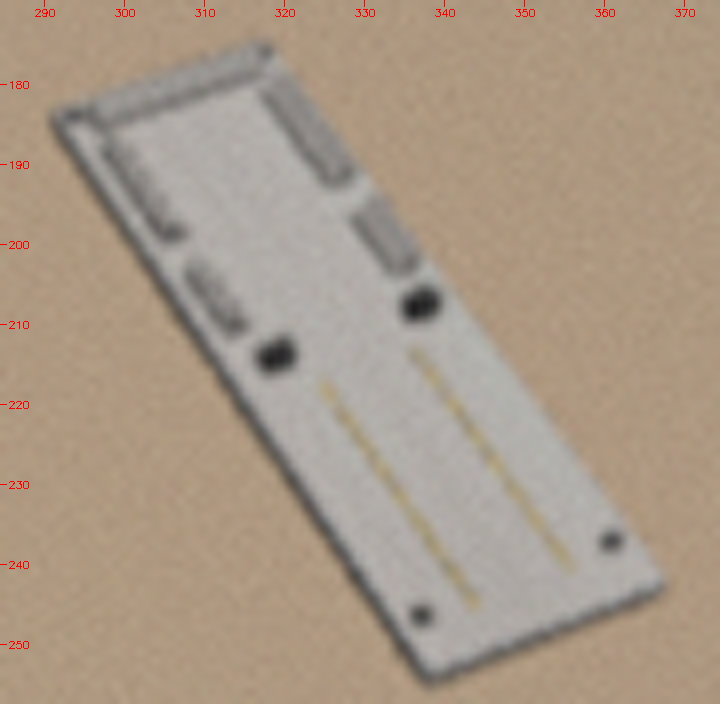

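View pics/c5.png

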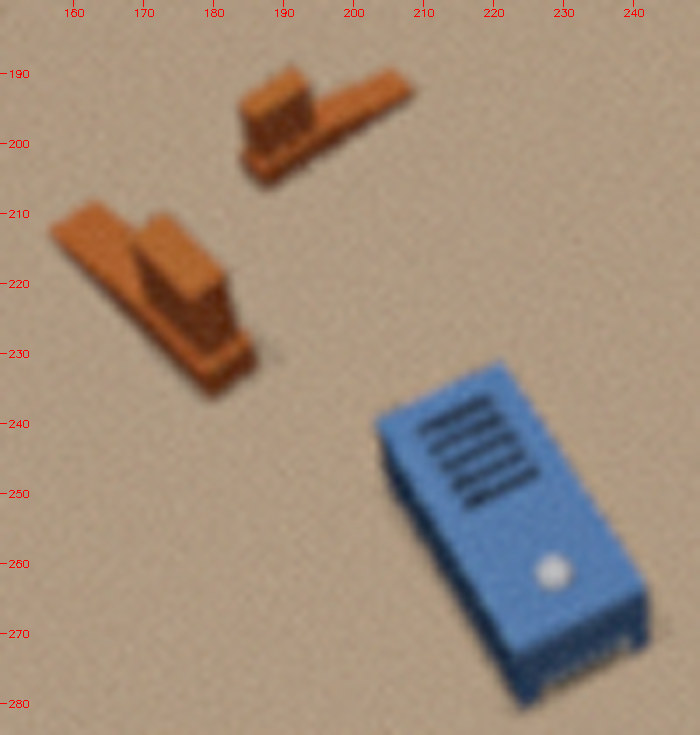

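Run:
```python
from fit import *
n=un([(665,588),(428,680),(50,114),(262,42)],8,285,170)
print(fit('scene0',[(-.19,-.045,.01),(-.19,.045,.01),(.075,.045,.01),(.075,-.045,.01)],n,[.5,.1,3.1]))
s=un([(645,583),(517,652),(376,419),(503,362)],7,150,180)
print(fit('scene0',[(-.055,-.026,.042),(-.055,.026,.042),(.055,.026,.042),(.055,-.026,.042)],s,[.6,-.17,3.13]))
w=un([(228,273),(188,299),(132,237),(168,213),(94,201),(52,229)],7,150,180)
print(fit('scene0',[(-.052,-.009,.062),(-.052,.009,.062),(-.012,.009,.062),(-.012,-.009,.062),(.055,-.012,.004),(.055,.012,.004)],w,[.42,-.24,3.35]))
```

```text
(array([0.55632676, 0.15050475, 3.00931549]), array([ 0.2, -0.2, -0.2,  0.1, -0.3, -0.1,  0.2,  0. ]))
(array([ 0.59718536, -0.17334524,  3.1280717 ]), array([ 0.6,  0.3, -0.3,  0. , -0.3, -0. , -0. , -0.4]))
(array([ 0.42113514, -0.2386922 ,  3.33647205]), array([ 0.3,  0.1,  0.2,  0.2, -0.7, -0.2, -0.1, -0.4,  0.8, -0.1, -0.5,
        0.4]))
```

```bash
cat >> h.py <<'E'
from scipy.spatial.transform import Rotation as Ro
def plan(p,jawyaw,obs=None,tilt=None):
    """p target TCP, jaw direction yaw (mod pi), tool down"""
    from cell import observe
    o=obs or observe();R0=Ro.from_euler('xyz',o["tool_rot"]);p0=np.array(o["tool_pos"])
    best=None
    for k in (0,np.pi):
        x=np.array([0,0,-1.]);z=np.array([np.cos(jawyaw+k),np.sin(jawyaw+k),0]);y=np.cross(z,x)
        Rt=Ro.from_matrix(np.c_[x,y,z]);rv=(R0.inv()*Rt).as_rotvec(degrees=True)
        if best is None or np.linalg.norm(rv)<np.linalg.norm(best): best=rv
    sh=R0.inv().apply(np.array(p)-p0)*100
    print("now",np.round(p0,4),"q",np.round(o["qpos"],3),"F",np.round(o["contact_force"],2),"open",round(float(o["opening"]),4),"t",round(float(o["time"]),2))
    print("turn",np.round(best,2),"shift",np.round(sh,2))
E
python3 - <<'E'
from h import *
from cell import observe
R=Ro.from_euler('xyz',observe()["tool_rot"]).as_matrix();print(R.round(3))
plan([.5964,-.1732,.12],3.130+np.pi/2)
E
```

```text
[[-0.001 -0.926  0.376]
 [-0.001  0.376  0.926]
 [-1.     0.    -0.001]]
now [0.1974 0.4862 0.2262] q [ 1.039  0.343  1.525 -0.     1.275 -0.146] F [ 0.05 -0.21 -0.  ] open 0.0916 t 0.15
turn [-2.144e+01 -6.000e-02 -2.000e-02] shift [ 10.66 -61.78 -46.06]
```

Request:
{"api": "jog_arm", "payload": {"plan": [-21.4, 0, 0, 2, -61.8, -46.1, 1, -21.4, 0, 0, 2, -61.8, -46.1, 1, -21.4, 0, 0, 2, -61.8, -46.1, 1, -21.4, 0, 0, 2, -61.8, -46.1, 1, -21.4, 0, 0, 2, -61.8, -46.1, 1, -21.4, 0, 0, 2, -61.8, -46.1, 1, -21.4, 0, 0, 2, -61.8, -46.1, 1, -21.4, 0, 0, 2, -61.8, -46.1, 1, -21.4, 0, 0, 2, -61.8, -46.1, 1, -21.4, 0, 0, 2, -61.8, -46.1, 1]}}

```text
time: 1.15
tool_pos: [0.4522, 0.0649, 0.214]
tool_rot: [-0.457, 1.57, 1.101]
contact_force: [0.4, 0.6, -0.1]
opening: 0.0917
```

```bash
python3 -c "
from h import *
plan([.5964,-.1732,.18],3.130+np.pi/2)"
```

```text
now [0.4522 0.0649 0.214 ] q [-0.026  0.229  1.721  0.     1.191 -1.584] F [ 0.4   0.64 -0.11] open 0.0917 t 1.15
turn [-0.05  0.02  0.01] shift [  3.39 -14.72 -23.63]
```

Request:
{"api": "jog_arm", "payload": {"plan": [0, 0, 0, 3.4, -11, -18, 1, 0, 0, 0, 3.4, -11, -18, 1, 0, 0, 0, 3.4, -11, -18, 1, 0, 0, 0, 3.4, -11, -18, 1, 0, 0, 0, 3.4, -11, -18, 1, 0, 0, 0, 3.4, -11, -18, 1, 0, 0, 0, 3.4, -11, -18, 1, 0, 0, 0, 3.4, -11, -18, 1]}}

```text
time: 1.95
tool_pos: [0.5588, -0.1128, 0.1805]
tool_rot: [0.018, 1.57, 1.578]
contact_force: [-0.2, 0.7, 0.6]
opening: 0.0921
```

```bash
python3 -c "
from h import *
plan([.5964,-.1732,.18],3.130+np.pi/2)
snap('wrist','w1');d=np.load('pics/w1.npz');print(d['T'].round(3))"
```

```text
now [ 0.5588 -0.1128  0.1805] q [-0.334  0.463  1.468  0.     1.211 -1.894] F [-0.19  0.66  0.61] open 0.0921 t 1.95
turn [ 0.05  0.03 -0.  ] shift [ 0.05 -3.82 -6.  ]
[[ 0.011  0.957  0.289  0.481]
 [ 1.    -0.01  -0.003 -0.112]
 [ 0.     0.289 -0.957  0.338]
 [ 0.     0.     0.     1.   ]]
```

View pics/w1.png

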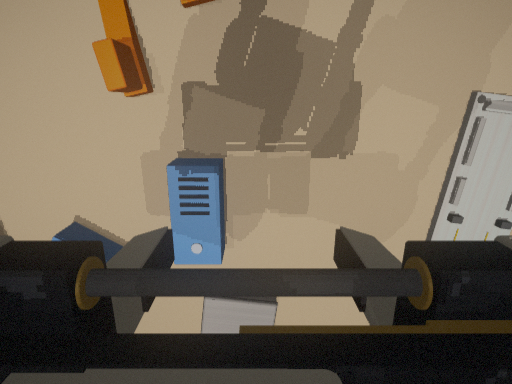

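The wrist view shows the shell at (196,212), the wedge at (120,50) and the nest at the right edge. I'll refine from here.

```bash
python3 -c "
from h import *
crop('w1','c6',160,150,235,270,5);crop('w1','c7',80,0,170,110,6)"
```

```text
(no output)
```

View pics/c6.png

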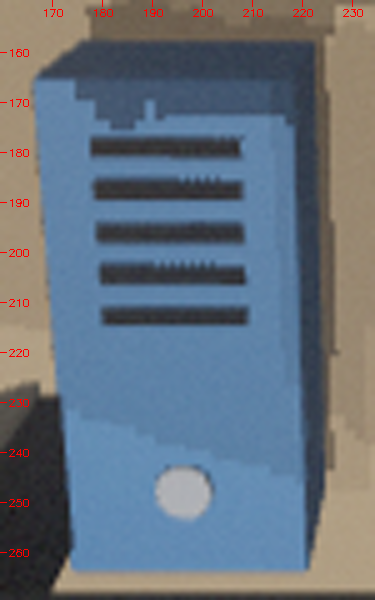

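View pics/c7.png

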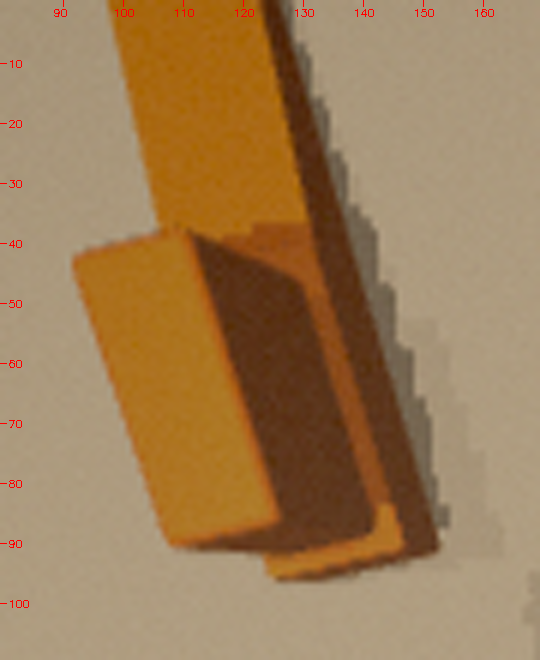

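Run:
```python
from fit import *
s=un([(72,570),(305,570),(293,80),(35,80)],5,160,150)
print(fit('w1',[(-.055,.026,.042),(-.055,-.026,.042),(.055,-.026,.042),(.055,.026,.042)],s,[.6,-.17,3.13]))
w=un([(172,547),(280,520),(182,228),(73,260),(275,580),(403,550)],6,80,0)
print(fit('w1',[(-.052,.009,.062),(-.052,-.009,.062),(-.012,-.009,.062),(-.012,.009,.062),(-.055,.012,.02),(-.055,-.012,.02)],w,[.42,-.24,3.35]))
```

```text
(array([ 0.5959707 , -0.17385142,  3.12313714]), array([-0.4,  0.5,  0.6,  0.8,  0.5, -0.3, -0.6, -0.7]))
(array([ 0.41944322, -0.23941932,  3.35278047]), array([-0.9,  1.1,  1. ,  0.7,  0.9, -1. , -1.6, -1. , -0.5,  0.6,  1.2,
       -0. ]))
```

Request:
{"api": "jog_arm", "payload": {"plan": [0, 0, 0, 0, -3.8, -6.0, 1, 0, 0, 0, 0, -3.8, -6.0, 1, 0, 0, 0, 8, -3.8, -6.0, 1, 0, 0, 0, 8, -3.8, -6.0, 1, 0, 0, 0, 8, -3.8, -6.0, 1, 0, 0, 0, 8, -3.8, -6.0, 1]}}

```text
time: 2.6
tool_pos: [0.597, -0.1741, 0.1012]
tool_rot: [-1.762, 1.57, -0.202]
contact_force: [-0.4, 0.5, 1.7]
opening: 0.092
```

```bash
python3 -c "
from h import *
plan([.596,-.1735,.015],3.127+np.pi/2)"
```

```text
now [ 0.597  -0.1741  0.1012] q [-0.407  0.631  1.406  0.     1.104 -1.967] F [-0.39  0.49  1.66] open 0.092 t 2.6
turn [ 0.2  -0.01  0.04] shift [8.62 0.11 0.06]
```

Request:
{"api": "jog_arm", "payload": {"plan": [0.2, 0, 0, 4.5, 0.1, 0.1, 1, 0.2, 0, 0, 8.6, 0.1, 0.1, 1, 0.2, 0, 0, 8.6, 0.1, 0.1, 1, 0.2, 0, 0, 8.6, 0.1, 0.1, 1, 0.2, 0, 0, 8.6, 0.1, 0.1, -1, 0.2, 0, 0, 8.6, 0.1, 0.1, -1, 0.2, 0, 0, 8.6, 0.1, 0.1, -1, 0.2, 0, 0, 8.6, 0.1, 0.1, -1, 0.2, 0, 0, 8.6, 0.1, 0.1, -1, 0.2, 0, 0, 8.6, 0.1, 0.1, -1], "newtons": 25}}

```text
time: 3.6
tool_pos: [0.5958, -0.174, 0.0143]
tool_rot: [-1.83, 1.571, -0.275]
contact_force: [-0.5, -0.0, 2.4]
opening: 0.0517
```

```bash
python3 -c "
from h import *
plan([.596,-.1735,.14],3.127+np.pi/2)
snap('scene','s1');crop('s1','c8',150,140,300,300,5)"
```

```text
now [ 0.5958 -0.174   0.0143] q [-0.408  0.737  1.478  0.     0.926 -1.963] F [-0.53 -0.02  2.44] open 0.0517 t 3.6
turn [-0.07 -0.    0.01] shift [-12.57  -0.03   0.05]
```

View pics/c8.png

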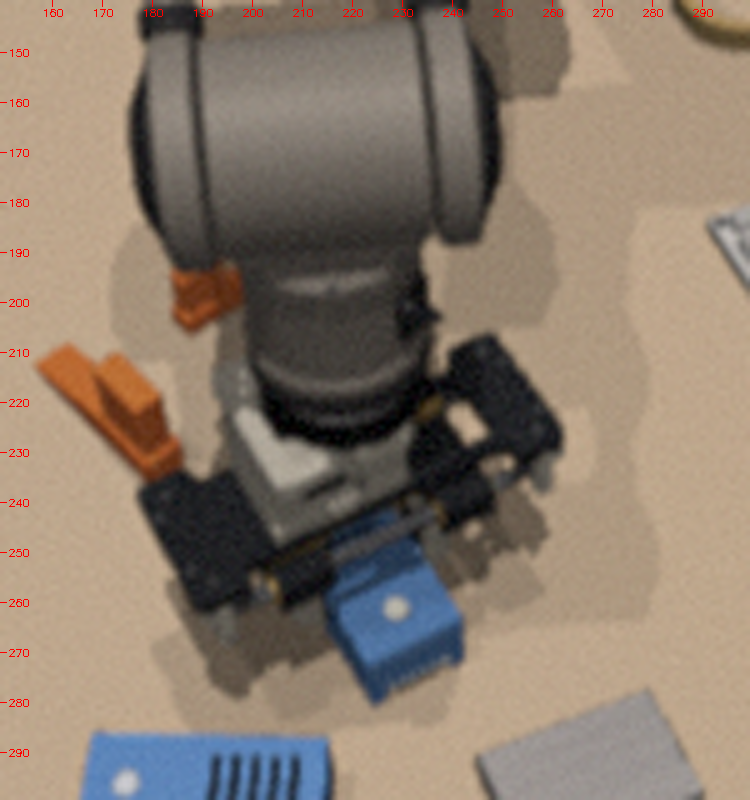

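Request:
{"api": "jog_arm", "payload": {"plan": [0, 0, 0, -5, 0, 0, -1, 0, 0, 0, -10, 0, 0, -1, 0, 0, 0, -15, 0, 2, -1, 0, 0, 0, -20, 0, 6, -1, 0, 0, 0, -20, 0, 10, -1, 0, 0, 0, -20, 0, 14, -1, 0, 0, 0, -20, 0, 15, -1, 0, 0, 0, -20, 0, 15, -1, 0, 0, 0, -20, 0, 15, -1, 0, 0, 0, -20, 0, 15, -1]}}

```text
time: 4.65
tool_pos: [0.5979, -0.0255, 0.2133]
tool_rot: [1.775, 1.57, -2.955]
contact_force: [0.3, -0.1, -4.2]
opening: 0.052
```

```bash
python3 -c "
from h import *
snap('wrist','w2')
plan([.555,.1507,.14],3.013+np.pi/2)"
```

```text
now [ 0.5979 -0.0255  0.2134] q [-0.17   0.488  1.331 -0.     1.323 -1.723] F [ 0.23 -0.02 -3.28] open 0.0518 t 4.7
turn [ 6.35 -0.01 -0.06] shift [ 7.35  4.6  17.54]
```

View pics/w2.png

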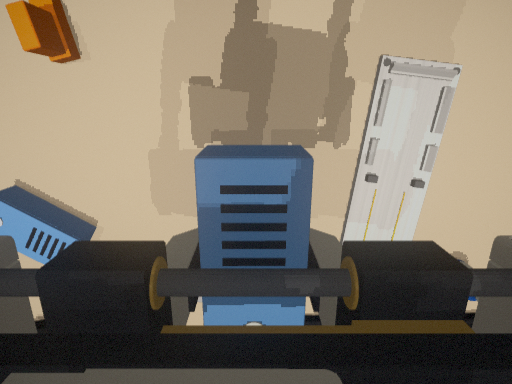

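```bash
python3 -c "
from h import *
crop('w2','c9',340,45,470,245,4);crop('w2','c10',190,140,320,330,4)"
```

```text
(no output)
```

View pics/c9.png

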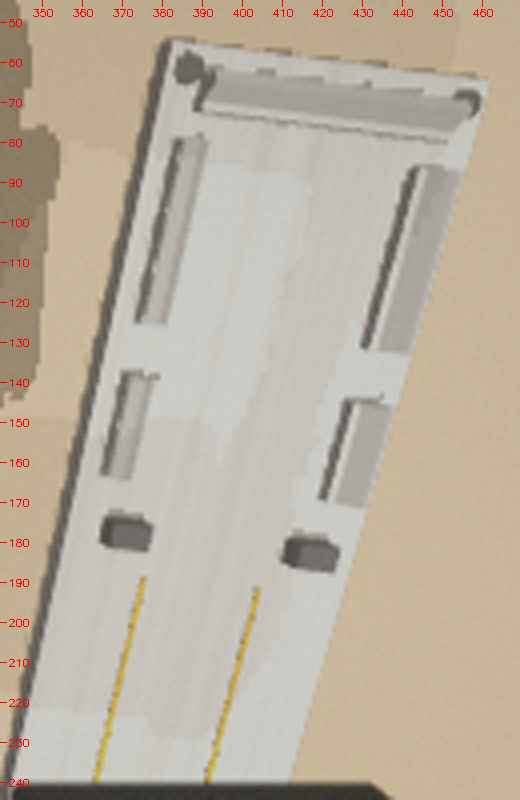

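View pics/c10.png

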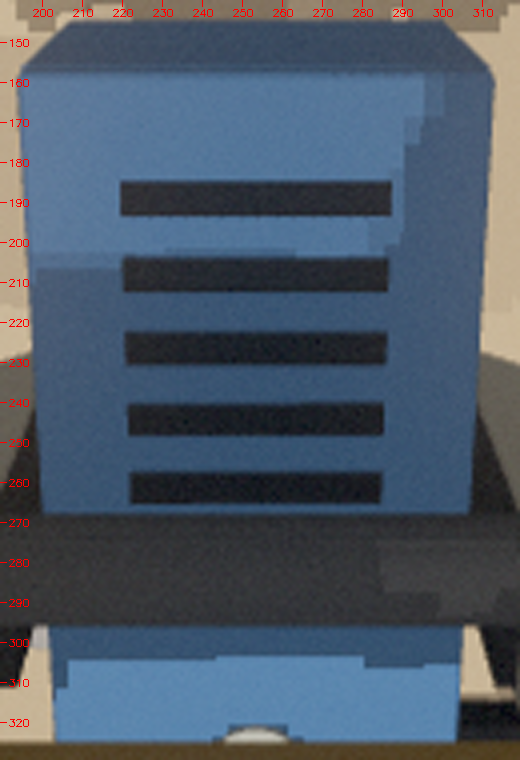

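Run:
```python
from fit import *
g=[.555,.1507,3.013]
A=un([(172,38),(490,82)],4,340,45)
L={.018:un([(145,578),(96,780)],4,340,45),-.018:un([(259,588),(207,780)],4,340,45),-.045:un([(428,265),(290,780)],4,340,45)}
# stop top faces centre x -61.5, z .019
S=un([(128,528),(312,548)],4,340,45)
def res(p):
    c,s=np.cos(p[2]),np.sin(p[2])
    def loc(q): d=q[:,:2]-p[:2];return np.c_[c*d[:,0]+s*d[:,1],-s*d[:,0]+c*d[:,1]]
    r=[]
    a=loc(px2w('w2',A,.01));r+=list((a-[[.075,.045],[.075,-.045]]).ravel())
    for y,P in L.items(): r+=list(loc(px2w('w2',P,.01))[:,1]-y)
    r+=list(loc(px2w('w2',S,.019))[:,0]+.0615)
    return np.array(r)*1000
r=least_squares(res,g);print(r.x,r.fun.round(1))
# held shell underside z ~ .199, top .241
s=un([(20,72),(494,77),(470,512),(43,512)],4,190,140)
w=px2w('w2',s,.2413);print(w.round(4))
```

```text
[0.55258661 0.15137699 3.01464134] [-0.9 -1.  -2.3 -0.3 -0.8 -0.3 -0.5  0.   2.6  0.3  1.6  1.6]
[[ 5.429e-01 -4.960e-02  2.413e-01]
 [ 5.444e-01  1.300e-03  2.413e-01]
 [ 5.970e-01  5.000e-04  2.413e-01]
 [ 5.962e-01 -5.080e-02  2.413e-01]]
```

```bash
python3 -c "
from h import *
plan([.554,.151,.085],3.0135+np.pi/2)"
```

```text
now [ 0.5979 -0.0255  0.2134] q [-0.17   0.488  1.331 -0.     1.323 -1.723] F [ 0.23 -0.02 -3.28] open 0.0518 t 4.7
turn [ 6.33 -0.01 -0.06] shift [12.85  4.69 17.57]
```

Request:
{"api": "jog_arm", "payload": {"plan": [2, 0, 0, 0, 1.3, 5, -1, 4, 0, 0, 0, 2.6, 10, -1, 6.3, 0, 0, 2, 4, 15, -1, 6.3, 0, 0, 6, 4.7, 17.6, -1, 6.3, 0, 0, 10, 4.7, 17.6, -1, 6.3, 0, 0, 12.8, 4.7, 17.6, -1, 6.3, 0, 0, 12.8, 4.7, 17.6, -1, 6.3, 0, 0, 12.8, 4.7, 17.6, -1, 6.3, 0, 0, 12.8, 4.7, 17.6, -1]}}

```text
time: 5.6
tool_pos: [0.5556, 0.1522, 0.0881]
tool_rot: [-1.302, 1.567, 0.141]
contact_force: [0.3, -0.8, -3.0]
opening: 0.0515
```

```bash
python3 -c "
from h import *
plan([.554,.151,.040],3.0135+np.pi/2)
snap('top','t1');snap('scene','s2');snap('wrist','w3')
crop('t1','c11',150,90,250,210,6);crop('s2','c12',270,130,390,260,6)"
```

```text
now [0.5556 0.1522 0.0881] q [ 0.134  0.572  1.564  0.     1.002 -1.309] F [ 0.28 -0.82 -2.96] open 0.0515 t 5.6
turn [0.06 0.06 0.22] shift [ 4.81  0.16 -0.15]
```

View pics/c11.png

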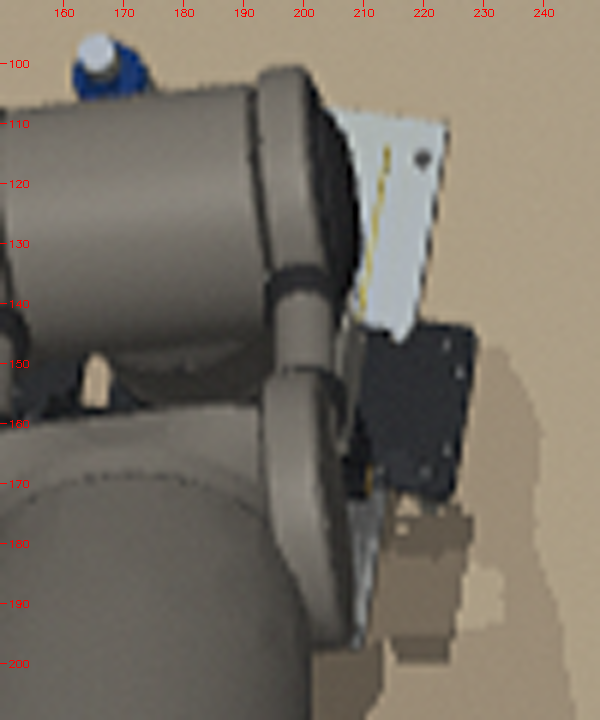

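View pics/c12.png

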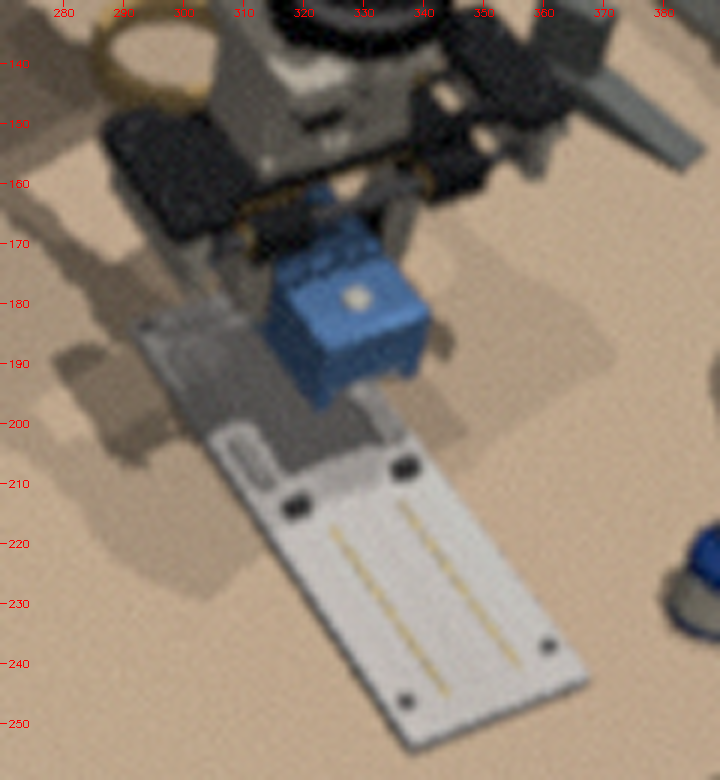

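View pics/w3.png

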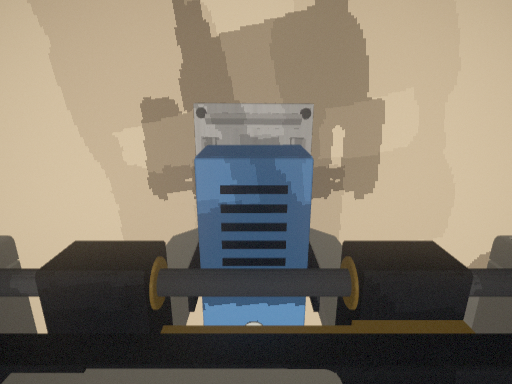

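Request:
{"api": "jog_arm", "payload": {"plan": [0, 0, 0, 2.4, 0.15, -0.1, -1, 0, 0, 0, 4.8, 0.15, -0.1, -1, 0, 0, 0, 4.8, 0.15, -0.1, -1, 0, 0, 0, 4.8, 0.15, -0.1, -1, 0, 0, 0, 4.8, 0.15, -0.1, -1]}}

```text
time: 6.25
tool_pos: [0.5534, 0.1521, 0.0397]
tool_rot: [-1.287, 1.568, 0.158]
contact_force: [0.4, -0.8, -3.9]
opening: 0.052
```

```bash
python3 -c "
from h import *
plan([.554,.151,.040],3.0135+np.pi/2)
snap('wrist','w4')
crop('w4','c13',180,60,330,210,5)"
```

```text
now [0.5534 0.1521 0.0397] q [ 0.135  0.634  1.609  0.     0.895 -1.31 ] F [ 0.37 -0.82 -3.93] open 0.052 t 6.25
turn [0.13 0.05 0.16] shift [-0.03 -0.07 -0.11]
```

View pics/c13.png

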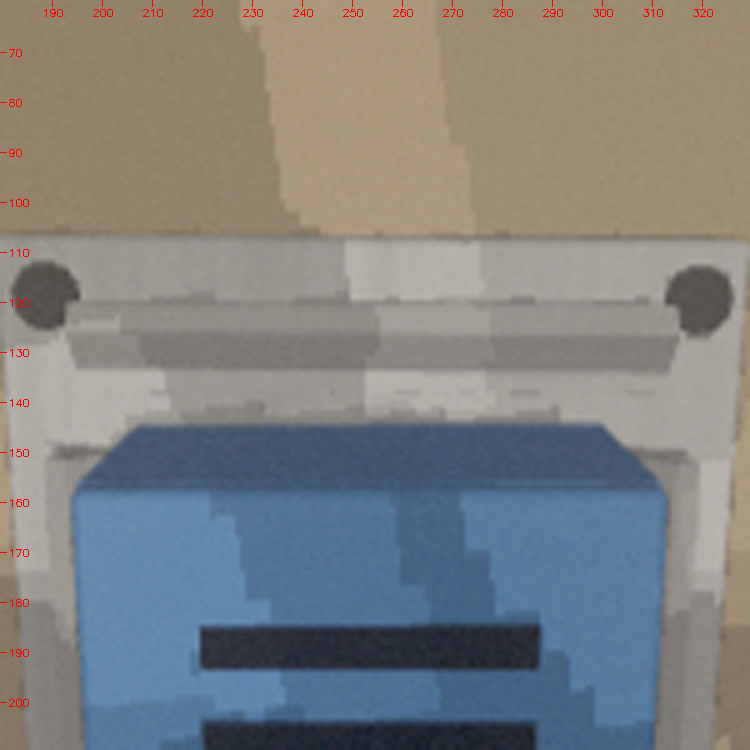

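Run:
```python
from fit import *
def loc(P,z):
    q=px2w('w4',un(P,5,180,60),z);c,s=np.cos(3.0135),np.sin(3.0135);d=q[:,:2]-[.5534,.1521]
    return (np.c_[c*d[:,0]+s*d[:,1],-s*d[:,0]+c*d[:,1]]*1000).round(1)
print('plate edge (75 - off)',loc([(100,237),(700,240)],.01))
print('wall back top',loc([(100,300),(640,300)],.02),'mid',loc([(370,335)],.02),'bot',loc([(370,370)],.01),loc([(370,370)],.015))
print('screws',loc([(45,296),(700,300)],.01))
print('shell end bottom',loc([(138,424),(602,424)],.0254),'top',loc([(75,490),(666,493)],.0674))
```

```text
plate edge (75 - off) [[ 74.3  31.8]
 [ 74.1 -39.2]]
wall back top [[ 67.6  30.4]
 [ 67.8 -30.7]] mid [[63.8 -0.2]] bot [[58.8 -0.2]] [[59.4 -0.2]]
screws [[ 67.5  38.7]
 [ 67.2 -39.6]]
shell end bottom [[ 54.4  25.9]
 [ 54.5 -26.2]] top [[ 54.6  25.2]
 [ 54.4 -25.6]]
```

Request:
{"api": "jog_arm", "payload": {"plan": [0, 0, 0, 0.6, 0, 0, -1, 0, 0, 0, 1.0, 0, 0, -1, 0, 0, 0, 1.3, 0, 0, -1, 0, 0, 0, 1.5, 0, 0, -1, 0, 0, 0, 1.5, 0, 0, -1, 0, 0, 0, 1.5, 0, 0, -1]}}

```text
time: 6.9
tool_pos: [0.552, 0.152, 0.0242]
tool_rot: [-2.193, 1.571, -0.748]
contact_force: [-4.4, -0.4, 7.9]
opening: 0.0516
```

```bash
python3 -c "
from h import *
plan([.554,.151,.0243],3.0135+np.pi/2)
snap('wrist','w5');snap('scene','s3')
crop('w5','c14',180,60,330,210,5);crop('s3','c15',270,130,390,260,6)"
```

```text
now [0.552  0.152  0.0242] q [ 0.135  0.656  1.621 -0.     0.865 -1.31 ] F [-4.37 -0.43  7.91] open 0.0516 t 6.9
turn [ 0.14 -0.    0.  ] shift [-0.01 -0.21 -0.07]
```

View pics/c14.png

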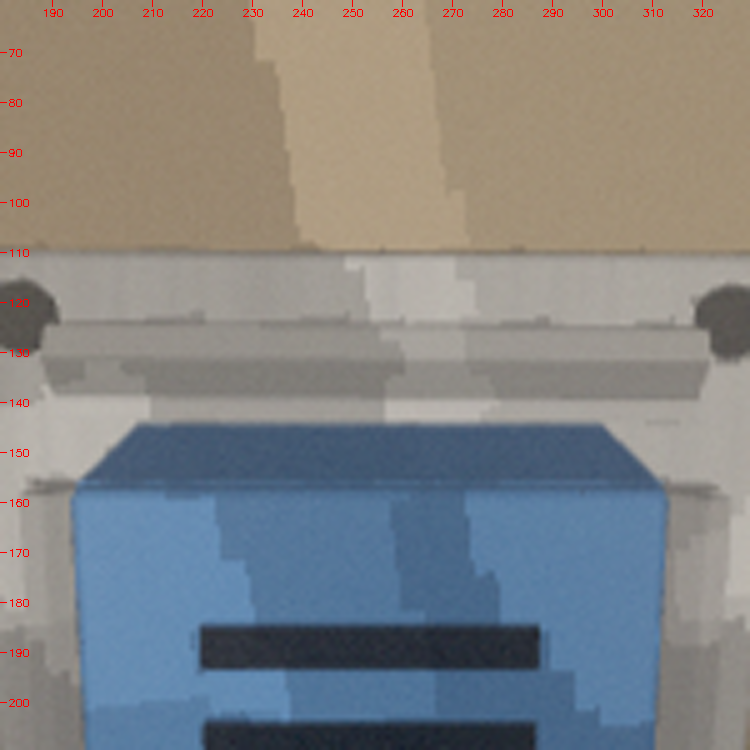

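View pics/c15.png

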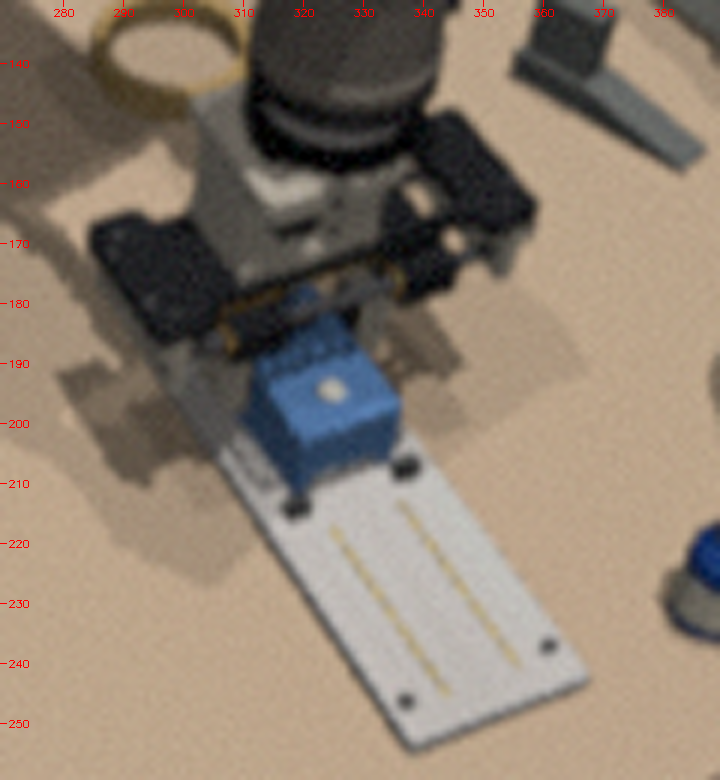

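Run:
```python
from fit import *
def loc(P,z):
    q=px2w('w5',un(P,5,180,60),z);c,s=np.cos(3.0135),np.sin(3.0135);d=q[:,:2]-[.552,.152]
    return (np.c_[c*d[:,0]+s*d[:,1],-s*d[:,0]+c*d[:,1]]*1000).round(1)
print('plate edge',loc([(100,250),(700,252)],.01))
print('wall back top',loc([(100,325),(640,325)],.02),'mid',loc([(370,360)],.02),'bot',loc([(370,398)],.01),loc([(370,398)],.015))
print('screws',loc([(20,315),(730,320)],.01))
print('shell end bottom',loc([(138,424),(602,424)],.01),'top',loc([(75,490),(666,493)],.052))
```

```text
plate edge [[ 73.3  29.3]
 [ 73.2 -36. ]]
wall back top [[ 66.   28. ]
 [ 66.1 -28.1]] mid [[62.5 -0.1]] bot [[57.4 -0.1]] [[58.  -0.1]]
screws [[ 66.3  38.5]
 [ 66.  -39.8]]
shell end bottom [[ 54.4  26. ]
 [ 54.5 -26.2]] top [[ 54.5  25.2]
 [ 54.3 -25.6]]
```

Request:
{"api": "jog_arm", "payload": {"plan": [0, 0, 0, -0.1, 0, 0, -1, 0, 0, 0, -0.1, 0, 0, 0.3, 0, 0, 0, -0.1, 0, 0, 0.6, 0, 0, 0, -0.1, 0, 0, 0.6, 0, 0, 0, -0.1, 0, 0, 0.6, 0, 0, 0, -5, 0, 0, 0.6, 0, 0, 0, -10, 0, 0, 0.6, 0, 0, 0, -15, 0, 0, 1, 0, 0, 0, -15, 0, 0, 1, 0, 0, 0, -15, 0, 0, 1]}}

```text
time: 8.0
tool_pos: [0.5528, 0.1521, 0.1743]
tool_rot: [-1.283, 1.568, 0.163]
contact_force: [0.0, -0.4, -0.2]
opening: 0.0903
```

```bash
python3 -c "
from h import *
snap('wrist','w6');snap('scene','s4')
plan([.45,-.2315,.19],3.348+np.pi/2)
crop('w6','c16',150,60,350,260,4);crop('s4','c17',270,140,370,260,6)"
```

```text
now [0.5514 0.1519 0.1718] q [ 0.135  0.476  1.473  0.     1.196 -1.31 ] F [ 0.36 -0.12  0.26] open 0.0918 t 8.1
turn [-1.903e+01 -1.000e-02 -1.300e-01] shift [ -1.79   5.25 -39.31]
```

View pics/c16.png

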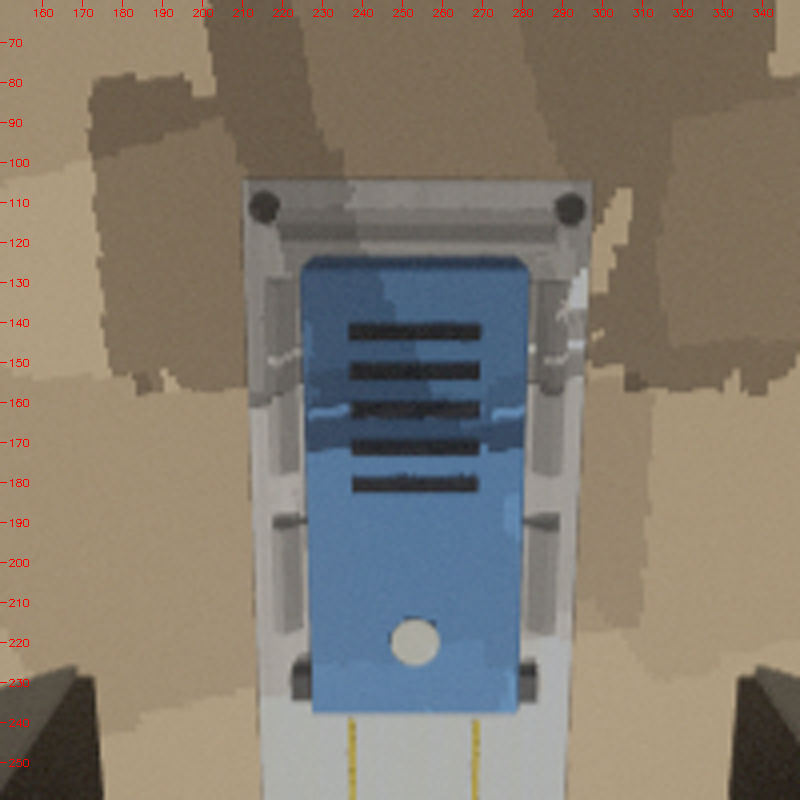

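View pics/c17.png

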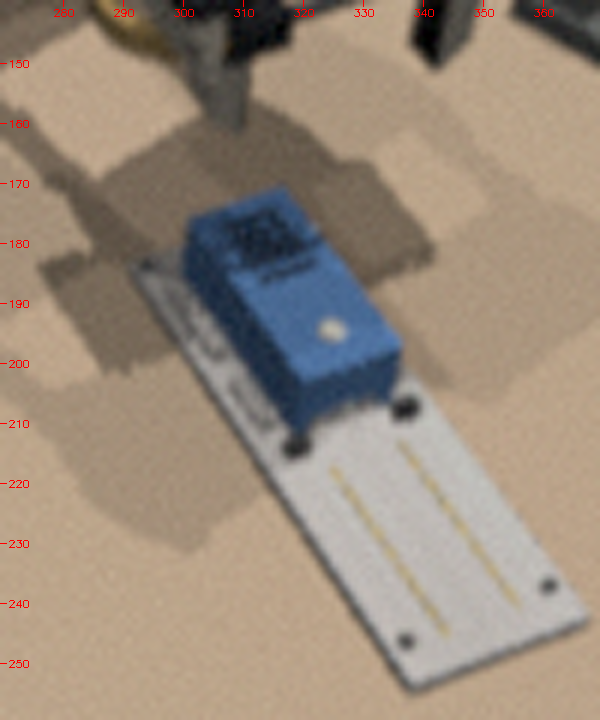

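Run:
```python
from fit import *
s=un([(302,270),(529,270),(519,712),(313,712)],4,150,60)
m=np.array([(.055,.026,.042),(.055,-.026,.042),(-.055,-.026,.042),(-.055,.026,.042)])
def W(p): return Ro.from_euler('zy',[p[2],p[4]]).apply(m)+[p[0],p[1],p[3]]
r=least_squares(lambda p:(w2px('w6',W(p))-s).ravel(),[.553,.152,3.013,.01,0]);print(r.x,r.fun.round(2))
r=least_squares(lambda p:(w2px('w6',W([*p,.01,0]))-s).ravel(),[.553,.152,3.013]);print(r.x,r.fun.round(2))
n=un([(244,180),(592,182)],4,150,60);print(px2w('w6',n,.01)) 
S=un([(302,682),(528,682)],4,150,60);print(px2w('w6',S,.019),w2px('w6',[[.552,.152,.01]]))
# expected plate corners & stops for center
q=un([(351,780),(475,780)],4,150,60);print(px2w('w6',q,.01))
```

```text
[ 0.55386052  0.15227481  3.0166206   0.00586607 -0.0154586 ] [-0.01 -0.    0.03 -0.05 -0.15  0.02  0.14  0.04]
[0.55236704 0.15238458 3.01652797] [-0.53 -0.5   0.55 -0.55  0.13  0.65 -0.15  0.7 ]
[[0.47410435 0.11845062 0.01      ]
 [0.48565685 0.20587419 0.01      ]]
[[0.60861785 0.11336117 0.019     ]
 [0.61653093 0.17575854 0.019     ]] [[253.0333021  174.71523578]]
[[0.64517765 0.12146943 0.01      ]
 [0.64976301 0.15760788 0.01      ]]
```

```bash
python3 -c "
from h import *
plan([.451,-.2324,.18],3.348+np.pi/2)"
```

```text
now [0.5514 0.1519 0.1718] q [ 0.135  0.476  1.473  0.     1.196 -1.31 ] F [ 0.36 -0.12  0.26] open 0.0918 t 8.1
turn [-1.903e+01 -1.000e-02 -1.300e-01] shift [ -0.79   5.14 -39.39]
```

Request:
{"api": "jog_arm", "payload": {"plan": [-2, 0, 0, -0.8, 0.5, -4, 1, -4, 0, 0, -0.8, 1, -8, 1, -6, 0, 0, -0.8, 1.5, -12, 1, -8, 0, 0, -0.8, 2, -16, 1, -10, 0, 0, -0.8, 2.5, -20, 1, -12, 0, 0, -0.8, 3, -24, 1, -14, 0, 0, -0.8, 3.5, -28, 1, -16, 0, 0, -0.8, 4, -32, 1, -19, 0, 0, -0.8, 5.1, -36, 1, -19, 0, 0, -0.8, 5.1, -39.4, 1]}}

```text
time: 9.1
tool_pos: [0.45, -0.2336, 0.1791]
tool_rot: [0.773, 1.566, 2.55]
contact_force: [0.4, 0.1, 0.7]
opening: 0.0918
```

Request:
{"api": "jog_arm", "payload": {"plan": [0, 0, 0, 0, 0, 0, 1, 0, 0, 0, 0, 0, 0, 1]}}

```text
time: 9.3
tool_pos: [0.4513, -0.2324, 0.1794]
tool_rot: [0.614, 1.567, 2.389]
contact_force: [0.3, 1.1, -0.4]
opening: 0.0919
```

```bash
python3 -c "
from h import *
plan([.451,-.2324,.18],3.348+np.pi/2)
snap('wrist','w7')"
```

```text
now [ 0.4513 -0.2324  0.1794] q [-0.627  0.357  1.642  0.     1.147 -2.402] F [ 0.31  1.06 -0.44] open 0.0919 t 9.3
turn [-0.15  0.17 -0.12] shift [-0.06  0.03  0.01]
```

View pics/w7.png

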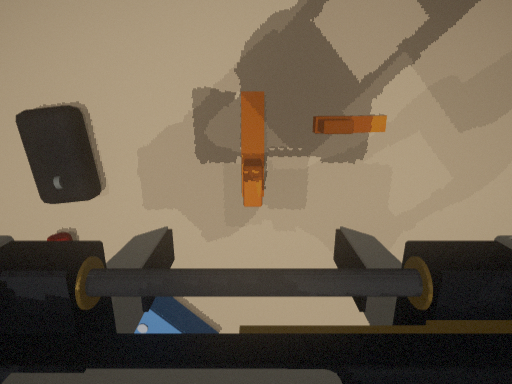

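```bash
python3 -c "
from h import *
crop('w7','c18',230,80,280,215,6)"
```

```text
(no output)
```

View pics/c18.png

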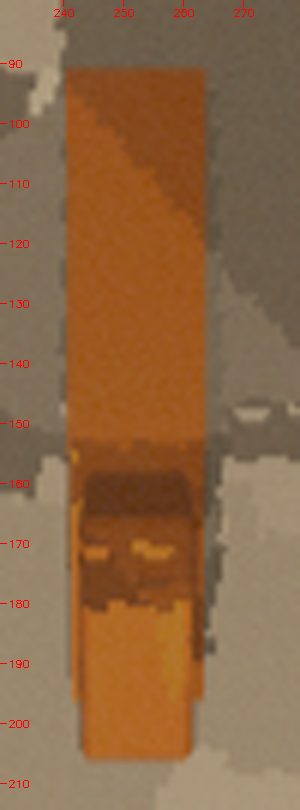

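Run:
```python
from fit import *
w=un([(66,68),(206,68),(84,760),(191,760)],6,230,80)
print(fit('w7',[(.055,.012,.004),(.055,-.012,.004),(-.052,.009,.062),(-.052,-.009,.062)],w,[.42,-.24,3.35]))
print(w2px('w7',[[.4513,-.2324,.062]]))
```

```text
(array([ 0.41875001, -0.23985507,  3.34701965]), array([ 0.1, -0.3, -0.1, -0.4, -0.5,  0.4,  0.5,  0.3]))
[[253.06131307 187.76095562]]
```

Request:
{"api": "jog_arm", "payload": {"plan": [0, 0, 0, 5, 0.1, -0.1, 1, 0, 0, 0, 10, 0.1, -0.1, 1, 0, 0, 0, 14, 0.1, -0.1, 1, 0, 0, 0, 15.3, 0.1, -0.1, 1, 0, 0, 0, 15.3, 0.1, -0.1, 1, 0, 0, 0, 15.3, 0.1, -0.1, 1, 0, 0, 0, 15.3, 0.1, -0.1, 1]}}

```text
time: 10.05
tool_pos: [0.4524, -0.2336, 0.0292]
tool_rot: [-2.35, 1.569, -0.572]
contact_force: [0.4, -0.6, -0.4]
opening: 0.0918
```

```bash
python3 -c "
from h import *
plan([.4503,-.2332,.026],3.347+np.pi/2)"
```

```text
now [ 0.4524 -0.2336  0.0292] q [-0.627  0.563  1.803  0.     0.773 -2.405] F [ 0.36 -0.59 -0.37] open 0.0918 t 10.05
turn [ 0.08 -0.09  0.09] shift [0.32 0.2  0.08]
```

Request:
{"api": "jog_arm", "payload": {"plan": [0, 0, 0, 0.3, 0.1, 0.1, 1, 0, 0, 0, 0.3, 0.1, 0.1, 1, 0, 0, 0, 0.3, 0.1, 0.1, -1, 0, 0, 0, 0.3, 0.1, 0.1, -1, 0, 0, 0, 0.3, 0.1, 0.1, -1, 0, 0, 0, 0.3, 0.1, 0.1, -1, 0, 0, 0, 0.3, 0.1, 0.1, -1, 0, 0, 0, 0.3, 0.1, 0.1, -1, 0, 0, 0, 0.3, 0.1, 0.1, -1], "newtons": 40}}

```text
time: 10.95
tool_pos: [0.4502, -0.2329, 0.025]
tool_rot: [-0.107, 1.571, 1.669]
contact_force: [0.2, -0.3, 0.6]
opening: 0.0407
```

```bash
python3 -c "
from h import *
plan([.4503,-.2332,.026],3.347+np.pi/2)"
```

```text
now [ 0.4502 -0.2329  0.025 ] q [-0.629  0.568  1.81   0.     0.763 -2.405] F [ 0.22 -0.29  0.6 ] open 0.0407 t 10.95
turn [0.02 0.01 0.  ] shift [-0.1  -0.   -0.03]
```

Still closing (40.7 mm so far); wait for it.

Request:
{"api": "jog_arm", "payload": {"plan": [0, 0, 0, 0, 0, 0, -1, 0, 0, 0, 0, 0, 0, -1, 0, 0, 0, 0, 0, 0, -1, 0, 0, 0, 0, 0, 0, -1, 0, 0, 0, 0, 0, 0, -1, 0, 0, 0, 0, 0, 0, -1, 0, 0, 0, 0, 0, 0, -1]}}

```text
time: 11.65
tool_pos: [0.4502, -0.2329, 0.025]
tool_rot: [-0.327, 1.571, 1.449]
contact_force: [0.5, -0.7, -1.1]
opening: 0.0177
```

```bash
python3 -c "
from h import *
plan([.4503,-.2332,.026],3.347+np.pi/2)
snap('scene','s5');crop('s5','c19',130,170,250,270,6)"
```

```text
now [ 0.4502 -0.2329  0.025 ] q [-0.629  0.568  1.81   0.     0.763 -2.405] F [ 0.55 -0.74 -1.09] open 0.0177 t 11.65
turn [0.02 0.01 0.  ] shift [-0.1  -0.   -0.03]
```

View pics/c19.png

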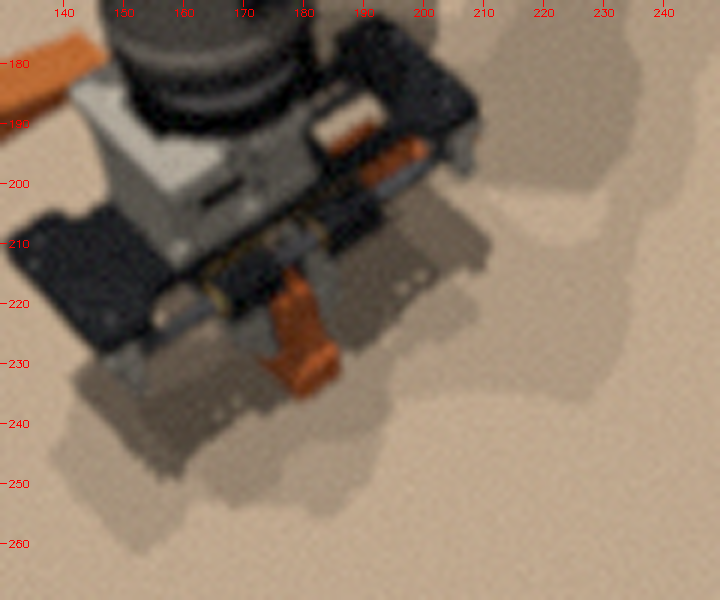

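```bash
python3 -c "
from h import *
plan([.7142,.1313,.155],3.0135+np.pi/2)"
```

```text
now [ 0.4502 -0.2329  0.025 ] q [-0.629  0.568  1.81   0.     0.763 -2.405] F [ 0.23 -0.58 -0.58] open 0.0176 t 11.7
turn [ 1.914e+01  1.000e-02 -0.000e+00] shift [-13.   -33.29  30.25]
```

Request:
{"api": "jog_arm", "payload": {"plan": [0, 0, 0, -4, 0, 0, -1, 0, 0, 0, -8, 0, 0, -1, 0, 0, 0, -12, -1, 1, -1, 2, 0, 0, -13, -4, 4, -1, 4, 0, 0, -13, -8, 7, -1, 6, 0, 0, -13, -12, 10.5, -1, 9, 0, 0, -13, -16, 14, -1, 11, 0, 0, -13, -20, 18, -1, 14, 0, 0, -13, -24, 21.5, -1, 16, 0, 0, -13, -27, 24.5, -1]}}

```text
time: 12.7
tool_pos: [0.6605, 0.057, 0.1548]
tool_rot: [1.87, 1.57, -2.918]
contact_force: [0.4, -0.4, -0.2]
opening: 0.0178
```

Request:
{"api": "jog_arm", "payload": {"plan": [0, 0, 0, 0, 0, 0, -1, 0, 0, 0, 0, 0, 0, -1]}}

```text
time: 12.9
tool_pos: [0.6595, 0.0564, 0.154]
tool_rot: [1.755, 1.569, -3.028]
contact_force: [-0.4, -1.5, -1.2]
opening: 0.0177
```

```bash
python3 -c "
from h import *
plan([.7142,.1313,.155],3.0135+np.pi/2)"
```

```text
now [0.6595 0.0564 0.154 ] q [-0.03   0.653  1.208 -0.     1.283 -1.53 ] F [-0.42 -1.52 -1.24] open 0.0177 t 12.9
turn [ 3.28 -0.02 -0.1 ] shift [-0.12 -4.93  7.86]
```

Request:
{"api": "jog_arm", "payload": {"plan": [1.5, 0, 0, 0, -2.5, 4, -1, 3.3, 0, 0, 0, -4.9, 7.9, -1, 3.3, 0, 0, 0, -4.9, 7.9, -1, 3.3, 0, 0, 2, -4.9, 7.9, -1, 3.3, 0, 0, 4, -4.9, 7.9, -1, 3.3, 0, 0, 4, -4.9, 7.9, -1, 3.3, 0, 0, 4, -4.9, 7.9, -1]}}

```text
time: 13.6
tool_pos: [0.7141, 0.1289, 0.1153]
tool_rot: [1.975, 1.57, -2.87]
contact_force: [-0.0, 0.4, -1.5]
opening: 0.0176
```

```bash
python3 -c "
from h import *
plan([.7142,.1313,.037],3.0135+np.pi/2)
snap('wrist','w8');snap('scene','s6');crop('w8','c20',170,20,340,270,3)"
```

```text
now [0.7141 0.1289 0.1153] q [ 0.073  0.807  1.015 -0.     1.32  -1.365] F [-0.    0.43 -1.5 ] open 0.0176 t 13.6
turn [-0.24 -0.02 -0.05] shift [7.83 0.01 0.24]
```

View pics/w8.png

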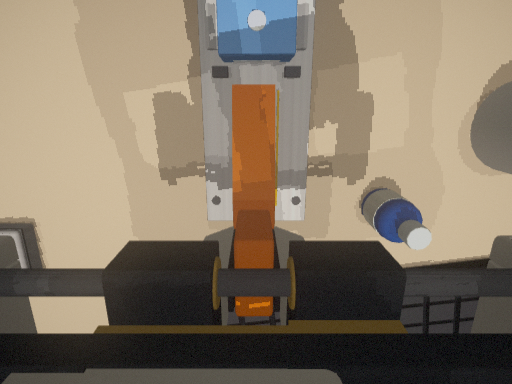

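View pics/c20.png

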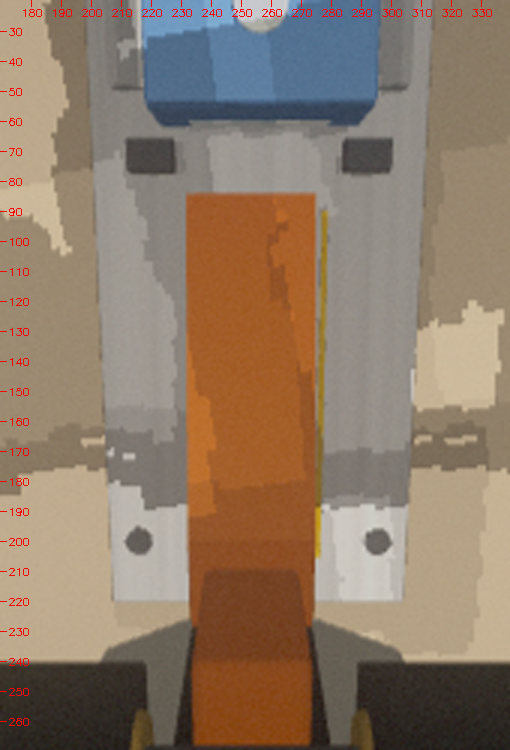

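View pics/s6.png

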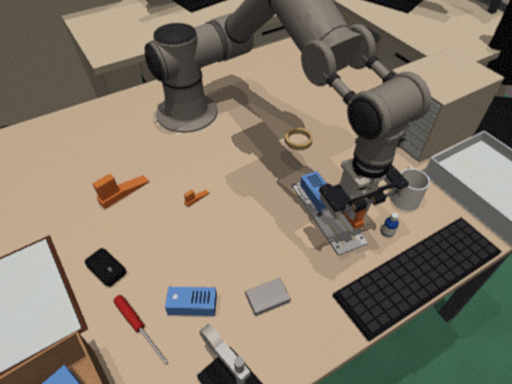

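```bash
cat > m.py <<'E'
from fit import *
def loc(tag,P,z,s,x0,y0,tcp,yaw=3.0135):
    q=px2w(tag,un(P,s,x0,y0),z);c,k=np.cos(yaw),np.sin(yaw);d=q[:,:2]-tcp[:2]
    return (np.c_[c*d[:,0]+k*d[:,1],-k*d[:,0]+c*d[:,1]]*1000).round(1)
E
python3 - <<'E'
from m import *
L=lambda P,z:loc('w8',P,z,3,170,20,[.7141,.1289]).tolist()
print('nose top',L([(187,194),(316,194)],.0943))
print('plate sill end corners (-190,+-45)',L([(114,600),(403,600)],.01))
print('stops front edge top(-65.5) ',L([(151,174),(367,174)],.019),L([(127,155),(392,155)],.019))
print('plate edges',L([(94,170),(421,170)],.01))
print('shell bottom edge',L([(160,124),(360,124)],.01),'top -x edge',L([(145,102),(377,102)],.052))
print('screws',L([(138,541),(377,541)],.01))
E
```

```text
nose top [[86.8, 11.4], [86.7, -12.4]]
plate sill end corners (-190,+-45) [[-27.0, 42.5], [-27.3, -46.6]]
stops front edge top(-65.5)  [[95.5, 25.7], [95.3, -30.5]] [[100.2, 31.8], [99.9, -36.8]]
plate edges [[97.2, 42.0], [96.8, -46.1]]
shell bottom edge [[108.6, 23.8], [108.4, -29.3]] top -x edge [[108.2, 23.1], [108.0, -28.4]]
screws [[-7.9, 34.4], [-8.2, -37.9]]
```

Request:
{"api": "jog_arm", "payload": {"plan": [-0.2, 0, 0, 2, 0, 0.2, -1, -0.2, 0, 0, 4, 0, 0.2, -1, -0.2, 0, 0, 6, 0, 0.2, -1, -0.2, 0, 0, 7.4, 0, 0.2, -1, -0.2, 0, 0, 7.7, 0, 0.2, -1, -0.2, 0, 0, 7.7, 0, 0.2, -1, -0.2, 0, 0, 7.7, 0, 0.2, -1]}}

```text
time: 14.4
tool_pos: [0.7155, 0.1324, 0.0396]
tool_rot: [-1.335, 1.568, 0.108]
contact_force: [0.0, 0.6, -1.5]
opening: 0.0178
```

```bash
python3 -c "
from h import *
plan([.7142,.1313,.035],3.0135+np.pi/2)
snap('wrist','w9');snap('scene','s7');crop('w9','c21',170,0,340,250,3);crop('s7','c22',290,160,400,260,7)"
```

```text
now [0.7155 0.1324 0.0396] q [ 0.078  0.879  1.084  0.     1.176 -1.366] F [ 0.05  0.61 -1.5 ] open 0.0178 t 14.4
turn [0.03 0.03 0.14] shift [ 0.46  0.12 -0.12]
```

View pics/c21.png

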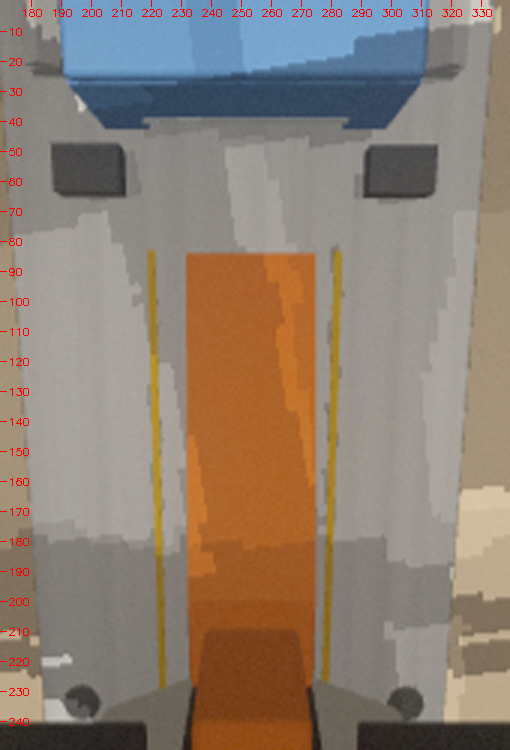

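View pics/c22.png

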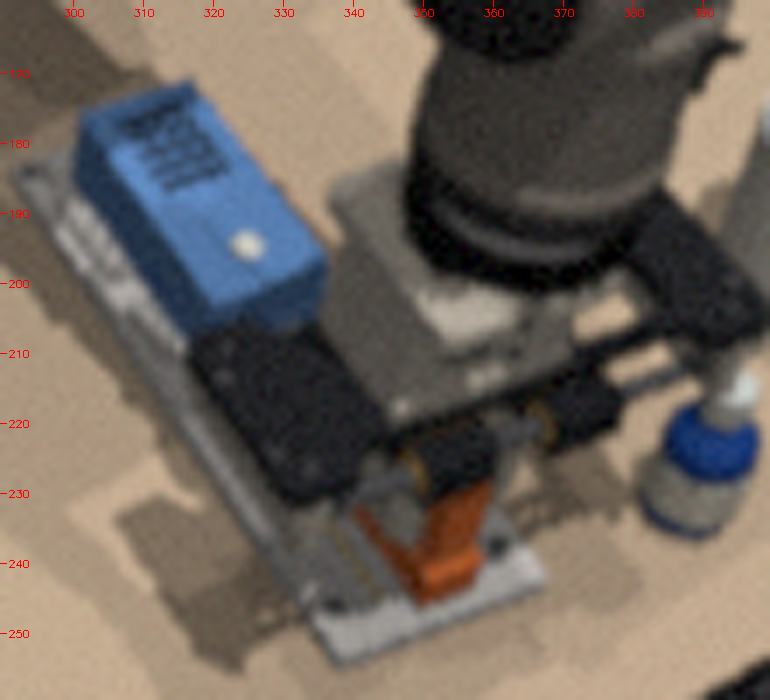

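Request:
{"api": "jog_arm", "payload": {"plan": [0, 0, 0, 0.2, 0, -0.12, -1, 0, 0, 0, 0.35, 0, -0.12, -1, 0, 0, 0, 0.42, 0, -0.12, -1, 0, 0, 0, 0.42, 0, -0.12, -1, 0, 0, 0, 0.42, 0, -0.12, -1]}}

```text
time: 15.0
tool_pos: [0.7149, 0.131, 0.035]
tool_rot: [-1.473, 1.57, -0.03]
contact_force: [-0.9, -1.5, 5.6]
opening: 0.0178
```

Request:
{"api": "jog_arm", "payload": {"plan": [0, 0, 0, 0, 0, 0, -1, 0, 0, 0, 0, 0, 0, -1]}}

```text
time: 15.2
tool_pos: [0.7149, 0.131, 0.035]
tool_rot: [-1.481, 1.57, -0.038]
contact_force: [-2.9, -0.5, 5.5]
opening: 0.0177
```

```bash
python3 -c "
from h import *
plan([.7142,.1313,.035],3.0135+np.pi/2)"
```

```text
now [0.7149 0.131  0.035 ] q [ 0.076  0.883  1.089 -0.     1.168 -1.367] F [-2.94 -0.49  5.53] open 0.0177 t 15.2
turn [0.03 0.01 0.07] shift [0.   0.07 0.02]
```

Request:
{"api": "jog_arm", "payload": {"plan": [0, 0, 0, -0.02, 0.3, 0, -1, 0, 0, 0, -0.02, 0.6, 0, -1, 0, 0, 0, -0.02, 0.9, 0, -1, 0, 0, 0, -0.02, 1.2, 0, -1, 0, 0, 0, -0.02, 1.5, 0, -1, 0, 0, 0, -0.02, 1.8, 0, -1, 0, 0, 0, -0.02, 2.0, 0, -1, 0, 0, 0, -0.02, 2.0, 0, -1, 0, 0, 0, -0.02, 2.0, 0, -1]}}

```text
time: 16.1
tool_pos: [0.6951, 0.1338, 0.035]
tool_rot: [-1.287, 1.569, 0.156]
contact_force: [1.5, 0.4, 6.5]
opening: 0.0173
```

```bash
python3 -c "
from h import *
plan([.7142,.1313,.035],3.0135+np.pi/2)
snap('wrist','w10');crop('w10','c23',170,0,340,150,4)"
```

```text
now [0.6951 0.1338 0.035 ] q [ 0.082  0.849  1.164  0.     1.127 -1.361] F [1.53 0.44 6.47] open 0.0173 t 16.1
turn [0.04 0.03 0.1 ] shift [ 0.   -1.92 -0.01]
```

View pics/c23.png

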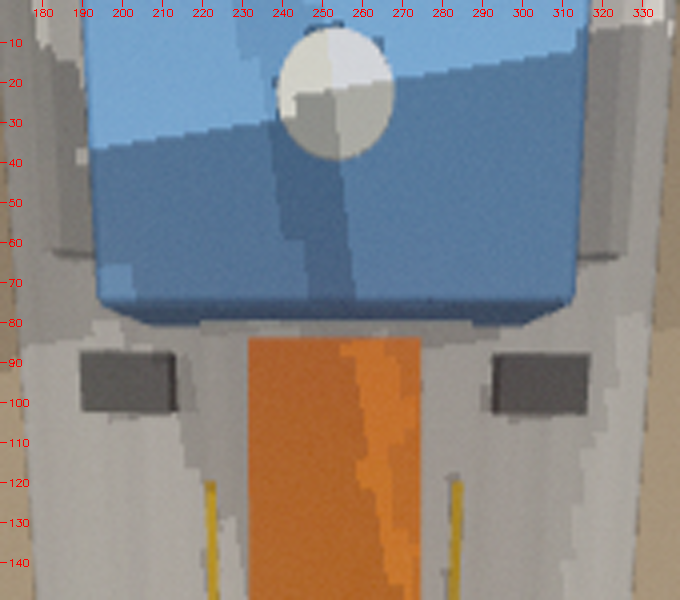

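Run:
```python
from m import *
L=lambda P,z:loc('w10',P,z,4,170,0,[.6951,.1338]).tolist()
print('nose top',L([(248,337),(421,337)],.014))
print('shell bottom',L([(155,324),(520,324)],.010),'notch top edge',L([(200,319),(472,319)],.018),'top',L([(98,300),(575,300)],.052))
print('stops',L([(130,352),(540,354)],.019),L([(130,412),(540,413)],.019))
```

```text
nose top [[86.9, 11.9], [86.9, -12.0]]
shell bottom [[88.8, 25.2], [88.8, -26.1]] notch top edge [[88.9, 18.0], [89.0, -18.5]] top [[88.8, 25.4], [88.8, -26.0]]
stops [[84.7, 27.5], [84.5, -27.7]] [[77.0, 27.9], [76.9, -28.1]]
```

Request:
{"api": "jog_arm", "payload": {"plan": [0, 0, 0, 0, 0.3, 0, -1, 0, 0, 0, 0, 0.6, 0, -1, 0, 0, 0, 0, 0.9, 0, -1, 0, 0, 0, 0, 1.2, 0, -1, 0, 0, 0, 0, 1.5, 0, -1, 0, 0, 0, 0, 1.5, 0, -1, 0, 0, 0, 0, 1.5, 0, -1]}}

```text
time: 16.85
tool_pos: [0.6802, 0.1358, 0.035]
tool_rot: [-1.301, 1.569, 0.143]
contact_force: [2.1, -0.6, 7.1]
opening: 0.0177
```

Request:
{"api": "jog_arm", "payload": {"plan": [0, 0, 0, 0, 0.1, 0, -1, 0, 0, 0, 0, 0.3, 0, -1, 0, 0, 0, 0, 0.5, 0, -1, 0, 0, 0, 0, 0.7, 0, -1, 0, 0, 0, 0, 0.9, 0, -1, 0, 0, 0, 0, 1.1, 0, -1, 0, 0, 0, 0, 1.1, 0, -1, 0, 0, 0, 0, 1.1, 0, -1]}}

```text
time: 17.65
tool_pos: [0.6701, 0.137, 0.035]
tool_rot: [-1.367, 1.567, 0.077]
contact_force: [5.3, -1.7, 5.5]
opening: 0.0178
```

```bash
python3 -c "
from h import *
plan([.6951-.0345*.9918,.1338+.0345*.1278,.035],3.0135+np.pi/2)
snap('wrist','w11');crop('w11','c24',170,0,340,150,4)"
```

```text
now [0.6701 0.137  0.035 ] q [ 0.09   0.807  1.254 -0.     1.077 -1.353] F [ 5.34 -1.65  5.49] open 0.0178 t 17.65
turn [0.03 0.04 0.19] shift [0.   0.92 0.  ]
```

View pics/c24.png

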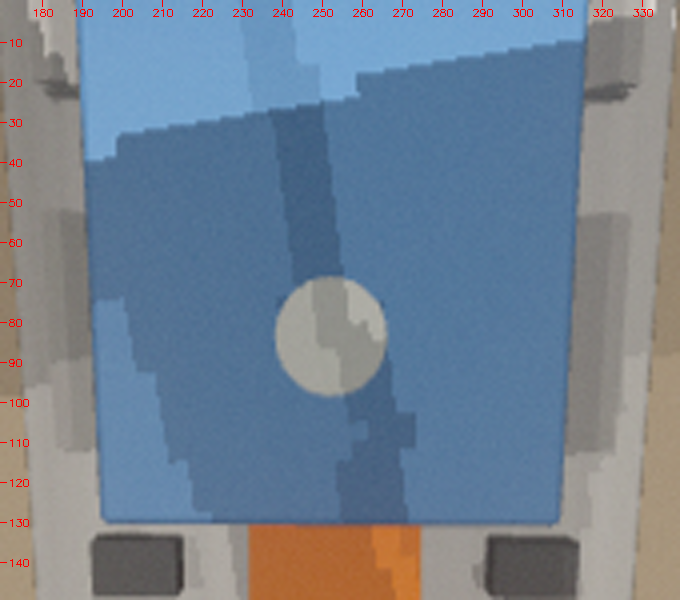

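Run:
```python
from m import *
L=lambda P,z:loc('w11',P,z,4,170,0,[.6701,.137]).tolist()
for z in(.052,.054): print('top',z,L([(102,522),(557,522)],z))
print('stops back',L([(137,535),(532,535)],.019))
print(L([(80,10),(588,10)],.052))
```

```text
top 0.052 [[65.3, 26.3], [65.3, -25.3]]
top 0.054 [[65.5, 25.9], [65.5, -24.9]]
stops back [[60.4, 27.7], [60.5, -27.7]]
[[116.3, 25.7], [116.3, -25.7]]
```

Request:
{"api": "jog_arm", "payload": {"plan": [0, 0, 0, 0, 0.1, 0, -1, 0, 0, 0, 0, 0.3, 0, -1, 0, 0, 0, 0, 0.5, 0, -1, 0, 0, 0, 0, 0.7, 0, -1, 0, 0, 0, 0, 0.85, 0, -1, 0, 0, 0, 0, 0.95, 0, -1, 0, 0, 0, 0, 1.0, 0, -1, 0, 0, 0, 0, 1.0, 0, -1, 0, 0, 0, 0, 1.0, 0, -1]}}

```text
time: 18.6
tool_pos: [0.6604, 0.1382, 0.0351]
tool_rot: [-1.374, 1.567, 0.069]
contact_force: [4.3, -0.1, 4.4]
opening: 0.0177
```

```bash
python3 -c "
from h import *
plan([.6951-.0345*.9918,.1338+.0345*.1278,.035],3.0135+np.pi/2)
snap('wrist','w12');crop('w12','c25',170,0,340,200,4);snap('scene','s8');crop('s8','c26',270,140,390,250,6);snap('top','t2');crop('t2','c27',150,90,270,210,5)"
```

```text
now [0.6604 0.1382 0.0351] q [ 0.093  0.792  1.288 -0.     1.058 -1.35 ] F [ 4.35 -0.06  4.37] open 0.0177 t 18.6
turn [0.03 0.05 0.23] shift [ 0.01 -0.05  0.  ]
```

View pics/c25.png

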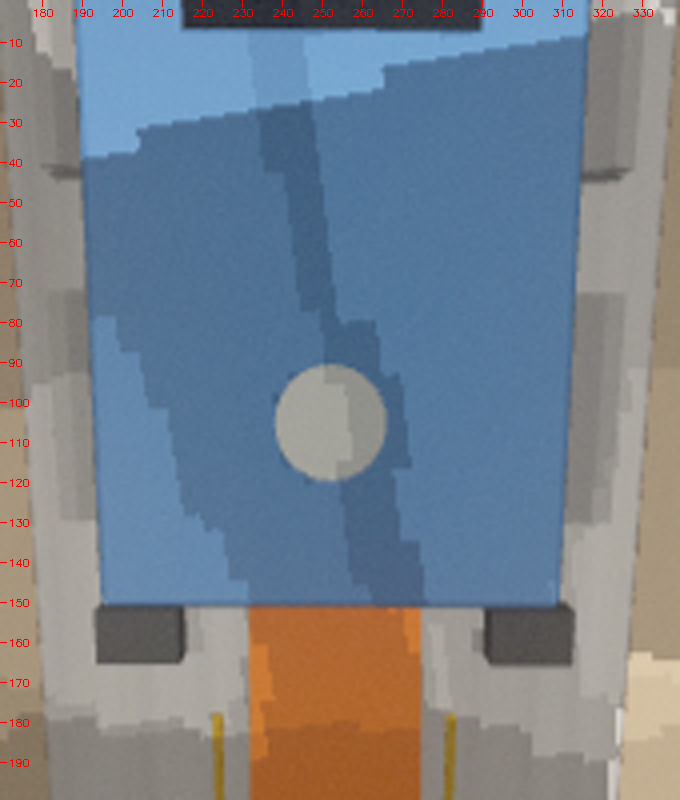

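View pics/c26.png

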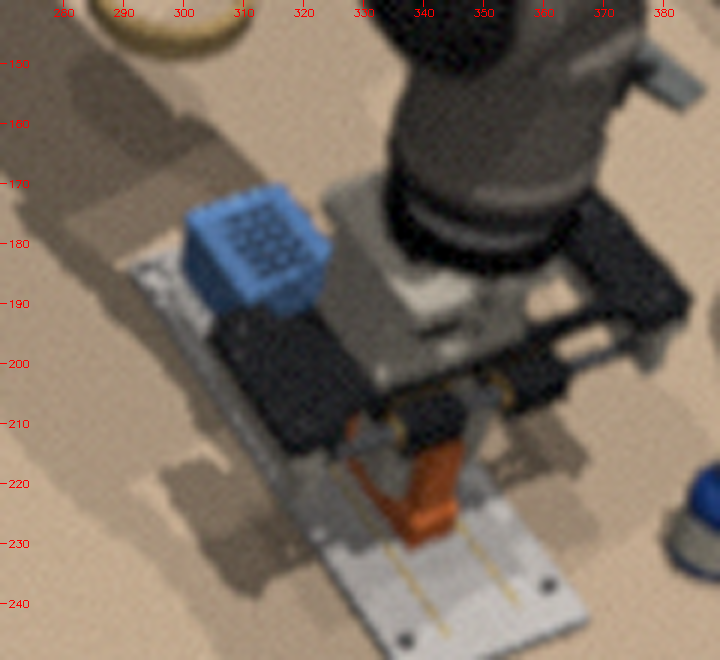

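View pics/c27.png

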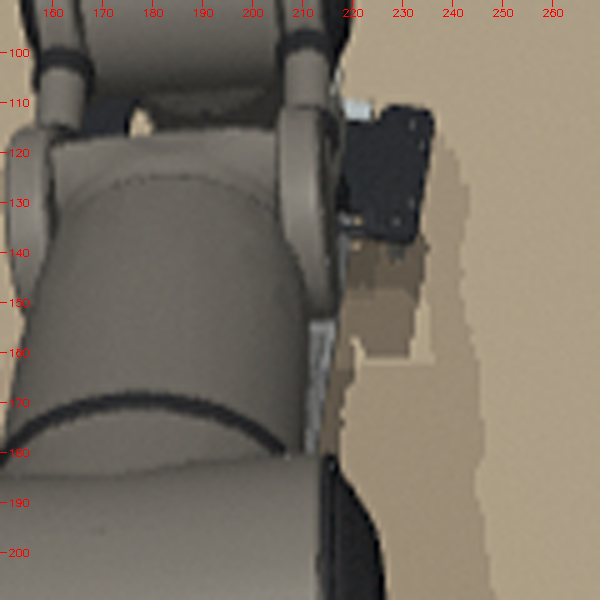

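Run:
```python
from m import *
L=lambda P,z:loc('w12',P,z,4,170,0,[.6604,.1382]).tolist()
print('top',L([(102,604),(557,604)],.056),L([(102,604),(557,604)],.052))
print('stops back',L([(140,606),(528,606)],.019),'front',L([(140,662),(530,662)],.019))
# line starts and w10/ramp/ridge features: block start line of wedge y=~722
print('ridge?',L([(335,722)],.030))
# dot centre: shell dot row gives lift via width? 
for w in ('w10','w12'): pass
print('width top -x end', 'w12',557-102)
```

```text
top [[56.6, 26.0], [56.7, -25.1]] [[56.0, 26.8], [56.0, -25.8]]
stops back [[50.4, 27.7], [50.4, -27.7]] front [[42.3, 28.1], [42.3, -28.4]]
ridge? [[36.2, -0.1]]
width top -x end w12 455
```

Run:
```python
from m import *
from scipy.optimize import brentq
def edges(tag,row):
    im,_=load(tag);r=im[row].astype(float);b=r[:,0]-r[:,2]  # blue minus red
    out=[]
    for lo,hi,sg in((182,205,1),(300,325,-1)):
        s=np.array(b[lo:hi]);i=np.argmax(sg*np.diff(s));a,c=s[max(i-3,0)],s[min(i+4,len(s)-1)];m=(a+c)/2
        k=[j for j in range(max(i-3,0),min(i+4,len(s)-1)) if (s[j]-m)*(s[j+1]-m)<=0][0]
        out.append(lo+k+(m-s[k])/(s[k+1]-s[k]))
    return out
for tag,rows in(('w10',[20,30,40,50,60,68]),('w11',[30,50,70,90,110,125]),('w12',[30,50,70,90,110,130,145])):
    o=[]
    for row in rows:
        a,b=edges(tag,row)
        f=lambda z:np.linalg.norm(np.diff(px2w(tag,[(a,row),(b,row)],z),axis=0))-.052
        z=brentq(f,.02,.09);p=px2w(tag,[(a,row)],z)[0];o.append((round(p[0],3),round(z*1000,1)))
    print(tag,o)
```

```text
w10 [(np.float64(0.583), 50.8), (np.float64(0.586), 50.5), (np.float64(0.59), 50.5), (np.float64(0.594), 50.5), (np.float64(0.598), 50.4), (np.float64(0.601), 50.6)]
w11 [(np.float64(0.561), 51.5), (np.float64(0.569), 51.4), (np.float64(0.577), 51.5), (np.float64(0.585), 51.7), (np.float64(0.593), 51.8), (np.float64(0.6), 51.7)]
w12 [(np.float64(0.552), 52.6), (np.float64(0.559), 52.8), (np.float64(0.567), 53.1), (np.float64(0.575), 53.3), (np.float64(0.584), 53.6), (np.float64(0.592), 54.2), (np.float64(0.599), 54.3)]
```

Request:
{"api": "jog_arm", "payload": {"plan": [0, 0, 0, 0, 0, 0, -1, 0, 0, 0, 0, 0, 0, -1, 0, 0, 0, 0, 0, 0, -1]}}

```text
time: 19.05
tool_pos: [0.6604, 0.1383, 0.0351]
tool_rot: [-1.372, 1.567, 0.072]
contact_force: [5.3, -0.5, 4.8]
opening: 0.0177
```

```bash
python3 -c "
from cell import robot
print(robot.hand_in())"
```

```text
the job is handed in; nothing more can be done
None
```

I seated the light-blue shell in the nest pocket with its notch facing the sill and let go of it. I then slid the middle-sized orange wedge flat along the lane and through the notch. I stopped with the wedge still gripped and handed the job in at about 19 s.

- **Lift:** the last wrist-camera checks put the nose about 31.8 mm past the shell's end face. The notched edge was up about 4.0 mm, with the shell's tilt agreeing. The opposite edge worked out as still resting on the floor; I could not see it directly.
- **Clearance and forces:** the gripper body is about 17 mm from the shell by the given dimensions. The pose held steady before hand-in, and measured forces never went above about 10 N.
- **Small disagreements:**
  - The cameras differed by up to 4 mm on where the nest lies along its length, so I trusted the wrist camera.
  - The width-based height readings were about 1.5 mm low throughout, so I used differences.
  - A one-picture fit right after release gave the shell's height about 4 mm low and a tilt of about 1°. I put this down to measurement error, because the tool height when the shell touched down matched a flat seat.
  - The wedge pushed the shell about 0.5–0.8 mm towards the far wall.
  - The tool ended about 0.2° out of true.

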